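# Clear the inspection bench: quarantine the rejects, put the good modules away

## Robot

A 7-joint arm with a two-finger parallel gripper is mounted at the origin on the work surface. World frame = base frame: x ahead of the robot, y to its left, z up, the work surface at z = 0. Lengths are in mm, angles in rad, forces in N, time in s.
With the tool pointing down it reaches from about 425 to 825 mm from the base axis. Payload 3.6 kg.
Tool frame: the origin (TCP) lies between the finger pads; the fingertips stand 11 mm ahead of it and the grasp point (between the pads) lies 8 mm behind it; z points along the fingers, x is the direction in which the jaws open and shut, and the axes are right-handed (so a half turn about z gives the same grasp; the last joint's range is limited). The gripper opens to 85 mm and grips with 20 to 120 N. Pads are 22 mm wide; open, the fingers measure 114 mm over their backs; the gripper's body (76 mm by 85 mm) begins 54 mm behind the grasp point. The pads swing forward as they close: fully open they stand 13 mm farther back than shut.
Start: joints at [-0.026, 0.615, -0.013, 1.423, 0.008, 1.103, -0.04], TCP at [649.972, 0.023, 242.297] pointing down, gripper open.
Joint ranges: [-3.12, 3.12], [-0.3, 2.06], [-1.34, 1.32], [0.26, 2.42], [-1.36, 4.5], [0.01, 1.98], [-2.84, 2.84]. Speed limits (rad/s): [2.79, 2.79, 3.14, 3.14, 3.14, 3.14, 3.14].

## Interface

Orientations are given as a unit quaternion [w, x, y, z].
In Python, from rig import robot gives the robot as it stands.
- The arm moves only by the tool jog_arm, never from a script. Its argument "commands" is a list of rows, each a list of 6 numbers: the shift along the tool's x, y, z in mm, then the turn, a rotation vector about the tool's x, y, z in rad. A call has 1 to 12 rows; each row is the pose to reach, as a shift and turn from the pose commanded when the call began, along the tool's axes at that moment; what a row does not reach only later rows make up. A row lasts 1/12 s, in which the tool goes at most 41.7 mm and 7.16 degrees, less where a joint would pass 70% of its speed; a pose out of reach is approached as far as the arm can. A call with a gripper value outside its range is refused whole. "jaw" is the opening, from 0 (shut) to 1 (fully open), set as the call begins (left out, the last holds). The fingers move at their own pace and stop on an object; the grip force is fixed at half the most. Time passes only in rows, so rows that repeat a pose let the fingers close. It gives the time, the measured TCP pose, the force and the opening at its end, in the units of the state.
- robot.get_state(): the state, without advancing time (a new reading comes with each control period).
- robot.camera(name): name is "scene" or "side" or "wrist"; returns (picture, depth): 420x560x3 uint8, blue, green, red; 420x560 float32, mm along the optical axis (not along the pixel's ray), 0 where there is no reading.
- robot.camera_params(name): a dict with "intrinsics" (3x3 intrinsics, pixels), "R" (3x3) and "t" (3): a world point X has camera coordinates R X + t; the wrist camera has in their place "tool_from_camera" (4x4, takes a point from camera to tool coordinates, whose origin is the TCP and whose axes are the tool frame's). Camera axes: x right, y down, z forward; pixel columns grow to the right and rows downward; lengths in mm; the calibration is good to about 2 mm. The wrist camera is an equidistant fisheye: a pixel r from the principal point sees the ray r / f radians off the axis. A picture is of the moment at which its call begins: read the wrist's pose just before it. camera_params takes no time and is no camera call.
- robot.sign_off(): hands the job in, once; it reports no verdict.
The state is a dict: "clock": time; "joint_pos": joint angles; "joint_velocities": joint speeds; "tau": joint torques, N m; "eef_pos": TCP position; "tcp_rot": TCP orientation; "contact_force": force on the tool from outside, world axes, zero at the start; "ft_torque": the same for the moment, N m; "width": finger opening in mm.
Only numpy, scipy, OpenCV 4.12 (cv2) and the standard library are available. Lean on these libraries where they do the work, as an engineer would, in place of code of your own. Each camera call takes 0.05 s, during which the arm holds its last target. There are 200 camera calls.

## Task

Inspection is finished: of the sensor modules on the mat, put every reject (crossed paper strips on top) in the lidded reject box and lay every good one (a single straight strip) in the open drawer, none on top of another or standing on end. When all of them are sorted, press the release lever down to unlock the drawer, then push the drawer fully home; also lower the reject box's lid gently until it is shut. Leave the other things on the bench where they are.

Things in the scene. Friction and masses are not known exactly. Their poses are not given: they have to be found in the camera images.
- good0_mid (a point): good module: flat die-cast sensor module, aluminium case with a dark grey top, 76 x 44 x 34 mm (own x, y, z), 0.16 kg; the point is its centre. One straight paper strip runs along its top. Two or three of the good modules are there; absent ones are None.
- good1_mid (a point): good module: flat die-cast sensor module, aluminium case with a dark grey top, 76 x 44 x 34 mm (own x, y, z), 0.16 kg; the point is its centre. One straight paper strip runs along its top. Two or three of the good modules are there; absent ones are None.
- good2_mid (a point): good module: flat die-cast sensor module, aluminium case with a dark grey top, 76 x 44 x 34 mm (own x, y, z), 0.16 kg; the point is its centre. One straight paper strip runs along its top. Two or three of the good modules are there; absent ones are None.
- reject0_mid (a point): reject module: flat die-cast sensor module, aluminium case with a dark grey top, 76 x 44 x 34 mm (own x, y, z), 0.16 kg; the point is its centre. Two paper strips cross in an X on its top. Two or three of the rejects are there; absent ones are None.
- reject1_mid (a point): reject module: flat die-cast sensor module, aluminium case with a dark grey top, 76 x 44 x 34 mm (own x, y, z), 0.16 kg; the point is its centre. Two paper strips cross in an X on its top. Two or three of the rejects are there; absent ones are None.
- reject2_mid (a point): reject module: flat die-cast sensor module, aluminium case with a dark grey top, 76 x 44 x 34 mm (own x, y, z), 0.16 kg; the point is its centre. Two paper strips cross in an X on its top. Two or three of the rejects are there; absent ones are None.
- mat: thin fixed dark bench mat, 310 x 220 mm, 4 mm thick, on which the modules lie in about three rows along x and two columns; origin under its centre, on the table
- cabinet: fixed low cream cabinet, 270 deep (x) x 260 wide (y) x 110 mm high, left on the bench; origin on the table under the middle of its front face, which looks along its own -x, towards the robot; the drawer comes out of that face
- drawer (a joint): how far the drawer is out (m): 0 fully home, 0.19 fully out, where it starts. It slides along the cabinet's x with 2 to 5 N. A roller on the release lever stops it from going in until the lever is pressed
- drawer_floor (a point): centre of the drawer's inner floor, on its rubber surface (moves with the drawer; axes as the cabinet's). The inner floor is 232 mm long in x, from 116 mm before the point to 116 mm behind, and 198 mm wide in y; with the drawer out the front 190 mm of it are uncovered. Side walls rise 40 mm above the floor, the front panel (16 mm thick, 260 mm wide) 67 mm.
- drawer_catch (a point): top of the steel catch, 12 x 6 mm, that stands on the right (-y) side wall of the drawer, 100 mm above the drawer floor, and runs in a slot of the cabinet top (moves with the drawer). The front end of the lever, with its roller, lies just behind it, its top 125 mm above the table, rising to 150 mm when pressed
- drawer_lip (a point): middle of the outer face of the aluminium pull lip, 160 mm long in y and 10 mm high, along the top of the drawer front's outside, 29 mm before the back of the front panel (moves with the drawer); push here towards the cabinet. It is 80 mm above the table
- lever (a joint): the drawer's release lever, a rocker hinged across the front edge of the cabinet's top near its right (-y) side: 0 locked (pad up), 0.5 rad pressed fully down; unlocked from 0.42. It needs about 3 N at the pad and stays where it is left
- lever_pad (a point): middle of the top of the lever's black pad, 42 x 40 mm (moves with the lever). At 0 it is tilted up at 29 degrees away from the robot; pressing moves it about 24 mm down, to a level pad 130 mm above the table
- rejbox: fixed grey open reject box, outside 170 (x) x 250 (y) x 80 mm (z), walls and floor 5 mm; origin under its centre on the table. Its own +x, the hinge side, looks to the robot's right
- lid (a joint): opening angle of the reject box's lid (rad): 0 shut, about 1.55 to 1.85 at the start, standing up. The hinge runs along the box's y at x = +85 mm, z = 80.5 mm in its frame; the hinge is stiff, so the lid stays where it is left (2 to 4 N at the tab move it)
- lid_tab (a point): middle, on the outer (upper when shut) face, of the aluminium tab, 26 x 70 mm, at the free edge of the 6 mm thick lid, 180 mm from the hinge (moves with the lid). Shut, the tab sticks out 25 mm beyond the box's wall on the side away from the hinge
- screwdriver: bystander, to be left alone: screwdriver, 170 mm long, lying between mat and reject box; origin under it
- spool: bystander, to be left alone: spool of solder, 62 mm across, 55 mm high; origin under its centre
- flux_jar: bystander, to be left alone: amber glass jar, 52 mm across, 65 mm high; origin under its centre
- brush: bystander, to be left alone: brush, 160 mm long, lying beyond the reject box; origin under it
- cup: bystander, to be left alone: white cup, 72 mm across, 85 mm high; origin under its centre
Not all that is in view belongs to the job. What is shaped like the part that bears reject2_mid but green is not meant.

How it is judged:
By the outcome, as a careful person would: the job done as asked, in the order asked, and still so for the second after the job is handed in, with the robot touching nothing.
Of good0, good1, good2 only 2 to 3 are there at a start; the rules pass over those that are not, and their reading is None.
Of reject0, reject1, reject2 only 2 to 3 are there at a start; the rules pass over those that are not, and their reading is None.
At some moment in a run one of good0, good1, good2, reject0, reject1, reject2 may be knocked a few centimetres aside while the robot is not near it.
Once in a run the grip may slacken for a moment while it holds something.
It also fails if it takes over 210 s, if anything falls off the work surface, if the arm or the gripper's body presses on something with over 40 N, if the wrist force passes 120 N, or if a joint passes its speed limit or range.

## Working session

There is one attempt and no reset: what is moved stays moved. The work goes in short steps, Python scripts to look and compute and a tool call to move; the robot and the scene stay as the last step left them, time stands still between calls to the robot, and variables do not carry over. Pictures are saved under pics/ and viewed, about 12 in all and at most 16, crops included, and the job is handed in when it is done.

Besides the shell and the picture viewer there is one more tool, called after ">>>" in YAML: its name, and indented under it one key for each argument. jog_arm: Moves the arm, as the interface text tells. Its arguments: {"type":"object","properties":{"commands":{"type":"array"},"jaw":{"type":"number"}},"required":["commands"]}

```bash
ls; mkdir -p pics; cat > h.py <<'E'
import numpy as np, cv2
from rig import robot
from scipy.spatial.transform import Rotation as Ro
def pt(cam,u,v,d):
    p=robot.camera_params(cam);K=np.array(p["intrinsics"]);R=np.array(p["R"]);t=np.array(p["t"])
    c=np.array([(u-K[0,2])/K[0,0]*d,(v-K[1,2])/K[1,1]*d,d]); return R.T@(c-t)
def cloud(cam,dep):
    p=robot.camera_params(cam);K=np.array(p["intrinsics"]);R=np.array(p["R"]);t=np.array(p["t"])
    v,u=np.mgrid[0:420,0:560]
    c=np.stack([(u-K[0,2])/K[0,0]*dep,(v-K[1,2])/K[1,1]*dep,dep],-1)
    return (c-t)@R
def tool():
    s=robot.get_state();q=s["tcp_rot"];return np.array(s["eef_pos"]),Ro.from_quat([q[1],q[2],q[3],q[0]])
E
python3 - <<'E'
from h import *
s=robot.get_state();print(s)
for c in("scene","side"):
    im,d=robot.camera(c);np.savez(f"{c}0.npz",im=im,d=d);cv2.imwrite(f"pics/{c}0.png",cv2.resize(im,(800,600)))
    print(c,robot.camera_params(c))
print(robot.camera_params("wrist"))
E
```

```text
pics
{'clock': 0.0, 'joint_pos': array([-0.02648445,  0.61591081, -0.01257533,  1.4249201 ,  0.00807448,
        1.10336785, -0.04038713]), 'joint_velocities': array([ 0.00025638, -0.00087548,  0.00035084, -0.00261473, -0.00165445,
        0.00113326, -0.00056182]), 'tau': array([ 1.38264377e-04, -4.69217670e+01,  2.59523503e-01, -1.71036780e+01,
        1.00907375e-02,  9.80606623e-03,  4.10031795e-07]), 'eef_pos': array([ 6.49263860e+02, -1.57700931e-02,  2.41136636e+02]), 'tcp_rot': array([ 1.87894350e-05,  9.99999183e-01,  9.46689561e-06, -1.27799020e-03]), 'contact_force': array([-0.07217974,  0.91473425, -0.8024674 ]), 'ft_torque': array([ 0.06518761,  0.04699135, -0.05515982]), 'width': 85.28039514124994}
scene {'intrinsics': array([[499.99224346,   0.        , 265.69092339],
       [  0.        , 499.99224346, 203.36526673],
       [  0.        ,   0.        ,   1.        ]]), 'R': array([[ 0.55830458,  0.82953918,  0.01267832],
       [ 0.48346817, -0.31289369, -0.81753047],
       [-0.67420659,  0.46256057, -0.57574577]]), 't': array([-306.36645969, -180.92112617, 1534.2942
[... 224 characters left out ...]
.01528031],
       [-0.32303231, -0.70123314, -0.63554875],
       [ 0.24788729,  0.58541232, -0.77190952]]), 't': array([-522.75830593,  215.68678248, 1473.86935181])}
{'intrinsics': array([[325.1922621 ,   0.        , 281.74554573],
       [  0.        , 325.1922621 , 205.96334098],
       [  0.        ,   0.        ,   1.        ]]), 'tool_from_camera': array([[ 9.99999561e-01, -1.16116631e-04, -9.29660061e-04,
        -4.32807287e-01],
       [ 3.94287768e-04,  9.52295790e-01,  3.05176298e-01,
        -7.68520422e+01],
       [ 8.49875319e-04, -3.05176530e-01,  9.52295418e-01,
        -1.31760972e+02],
       [ 0.00000000e+00,  0.00000000e+00,  0.00000000e+00,
         1.00000000e+00]])}
```

View pics/scene0.png

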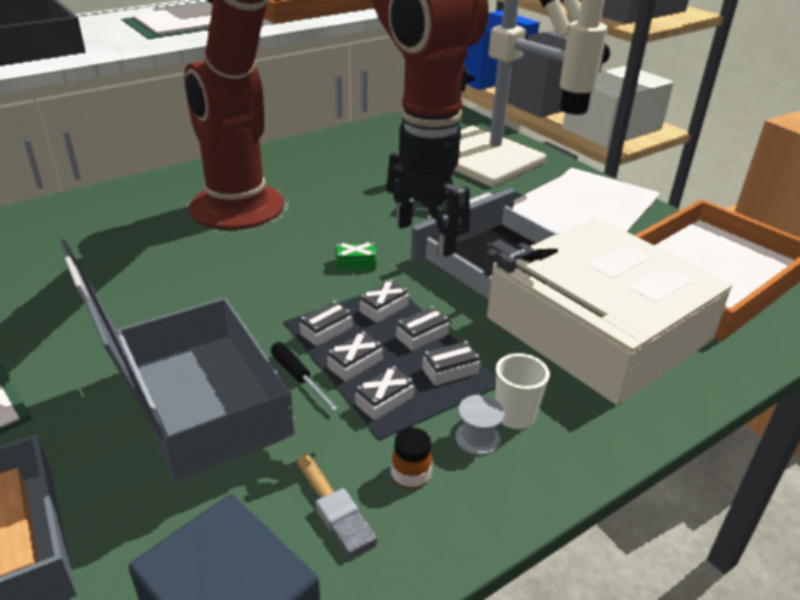

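View pics/side0.png

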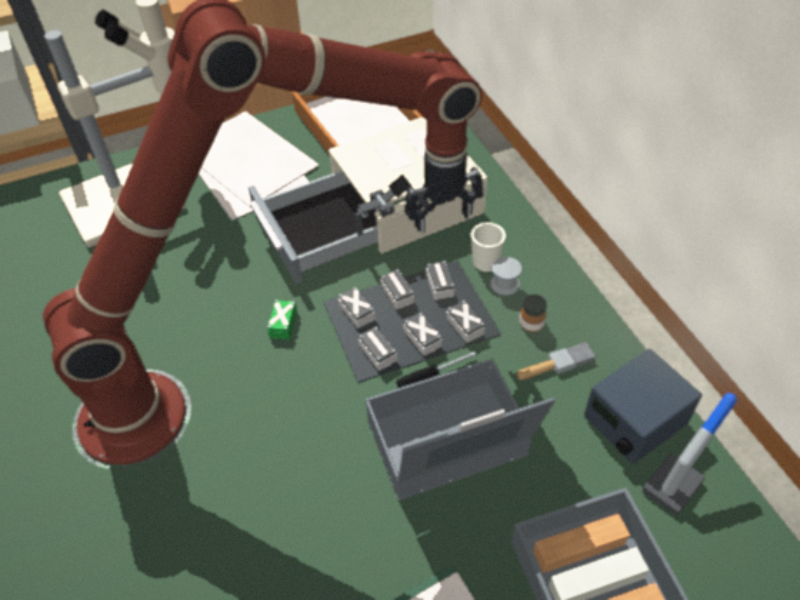

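Scene view (800x600): X-marked rejects are at (384,298), (355,352) and (385,390), and single-strip goods at (325,322), (422,327) and (450,362). The green X block at (356,252) is a decoy, off the mat. Next I'll localise everything with clouds from both views.

```bash
cat > loc.py <<'E'
from h import *
def modules(tag,zr=(28,48),roi=(380,800,-160,140),save=True):
    out={}
    for c in("scene","side"):
        f=np.load(f"{c}{tag}.npz");P=cloud(c,f["d"]);im=f["im"]
        m=(f["d"]>0)&(P[...,2]>zr[0])&(P[...,2]<zr[1])&(P[...,0]>roi[0])&(P[...,0]<roi[1])&(P[...,1]>roi[2])&(P[...,1]<roi[3])
        n,l,st,ce=cv2.connectedComponentsWithStats(m.astype(np.uint8))
        for i in range(1,n):
            if st[i,4]<100: continue
            q=P[l==i]; zt=np.percentile(q[:,2],80); q=q[q[:,2]>zt-5]
            r=cv2.minAreaRect(q[:,:2].astype(np.float32))
            print(c,np.round(ce[i]),st[i,4],"z%.1f"%zt,"ctr",np.round(r[0],1),"size",np.round(r[1],0),"ang",round(r[2],1))
if __name__=="__main__":
    import sys; modules(sys.argv[1])
E
python3 loc.py 0
python3 - <<'E'
from h import *
f=np.load("scene0.npz");cv2.imwrite("pics/c1.png",cv2.resize(f["im"][160:315,190:390],(800,600),interpolation=cv2.INTER_CUBIC)[:,:])
f=np.load("side0.npz");
cv2.imwrite("pics/c2.png",cv2.resize(f["im"][70:200,160:360],(800,520),interpolation=cv2.INTER_CUBIC))
E
```

```text
scene [268. 207.] 400 z39.6 ctr [481.1  53.3] size [44. 76.] ang 11.4
scene [227. 222.] 448 z39.3 ctr [479.  -61.3] size [45. 73.] ang 7.8
scene [295. 226.] 452 z39.3 ctr [576.8  64.1] size [43. 76.] ang 3.3
scene [247. 245.] 516 z39.7 ctr [575.6 -66.6] size [43. 74.] ang 9.6
scene [316. 250.] 543 z39.4 ctr [670.5  47.3] size [74. 44.] ang 78.1
scene [268. 271.] 622 z39.4 ctr [669.3 -73.5] size [43. 76.] ang 6.7
side [308. 194.] 293 z40.3 ctr [669.2  46.7] size [76. 41.] ang 80.4
side [278. 200.] 296 z39.9 ctr [575.2  61.2] size [41. 76.] ang 1.7
side [249. 213.] 314 z40.2 ctr [479.   51.7] size [41. 76.] ang 9.2
side [326. 222.] 323 z40.2 ctr [667.8 -75.7] size [43. 76.] ang 7.4
side [296. 231.] 342 z40.4 ctr [573.9 -68.8] size [42. 76.] ang 8.0
side [264. 241.] 357 z39.8 ctr [479.  -63.5] size [40. 79.] ang 9.9
```

View pics/c1.png

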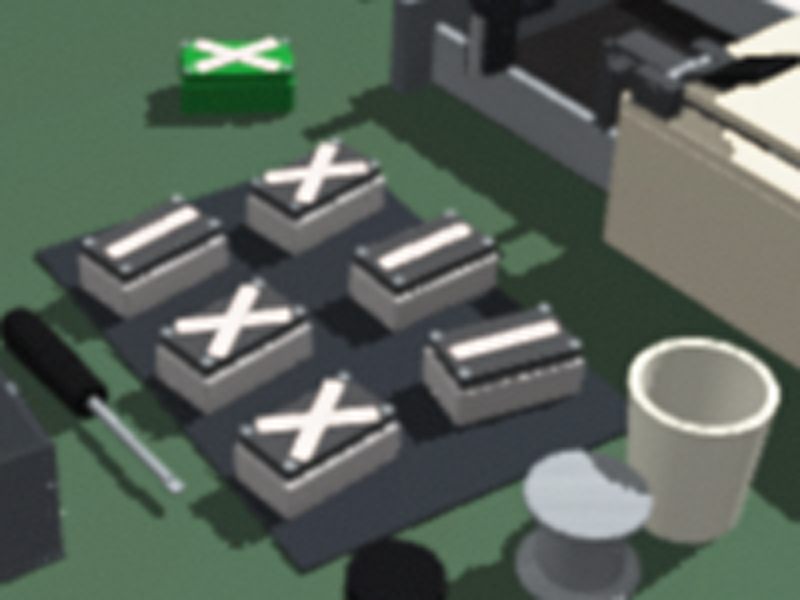

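View pics/c2.png

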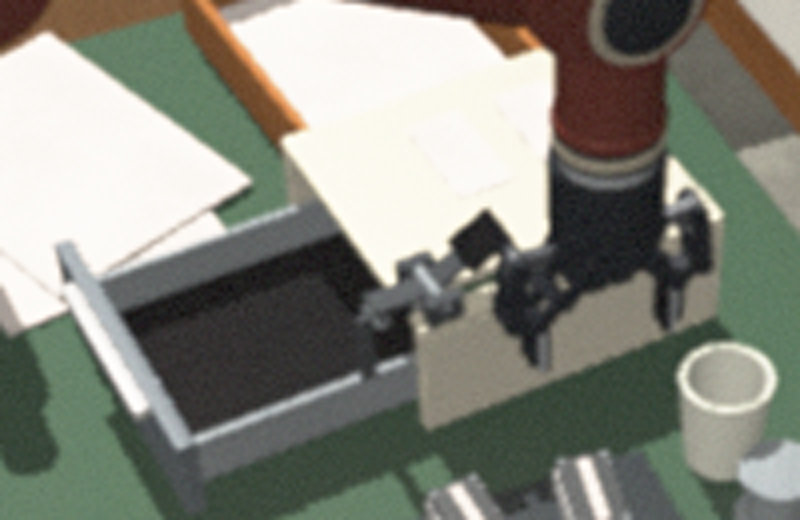

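Crop: rejects A(320,170), B(235,325) and C(318,418) have X strips and grey tops. Goods D(155,230), E(425,250) and F(500,340) have one strip each. The green block at (237,70) is not one of them. Now the fixtures.

```bash
python3 - <<'E'
from h import *
for c in("scene","side"):
    f=np.load(f"{c}0.npz");P=cloud(c,f["d"]);d=f["d"]
    def seg(name,z,roi,k=2):
        m=(d>0)&(P[...,2]>z[0])&(P[...,2]<z[1])&(P[...,0]>roi[0])&(P[...,0]<roi[1])&(P[...,1]>roi[2])&(P[...,1]<roi[3])
        n,l,st,ce=cv2.connectedComponentsWithStats(m.astype(np.uint8))
        for i in np.argsort(-st[1:,4])[:k]+1:
            q=P[l==i]
            if len(q)<30: continue
            r=cv2.minAreaRect(q[:,:2].astype(np.float32))
            print(c,name,len(q),"z",np.round(np.percentile(q[:,2],[5,50,95]),1),"ctr",np.round(r[0],1),"size",np.round(r[1],0),"ang",round(r[2],1),"lo",q.min(0).round(),"hi",q.max(0).round())
    seg("cabtop",(104,116),(400,1100,100,700))
    seg("drawerwalls",(45,62),(300,1100,100,600),3)
    seg("panel",(72,90),(300,700,100,600),2)
    seg("floor",(8,22),(430,640,170,450),3)
    seg("lever",(118,175),(450,800,130,500),3)
    seg("boxrim",(74,84),(400,900,-500,-120),3)
    seg("lid",(90,275),(350,900,-600,-150),2)
    seg("boxfloor",(2,9),(450,750,-320,-190),1)
    seg("bench",(-6,6),(300,450,-300,300),1)
E
```

```text
scene cabtop 7445 z [107.9 110.9 113.2] ctr [717.6 327.8] size [273. 265.] ang 4.5 lo [572. 187. 104.] hi [861. 469. 116.]
scene drawerwalls 1210 z [46.  54.2 61.3] ctr [810.5 337.9] size [478. 220.] ang 59.0 lo [593. 188.  45.] hi [862. 598.  62.]
scene drawerwalls 353 z [46.2 54.7 60.5] ctr [445.7 367.9] size [121. 142.] ang 84.2 lo [381. 312.  45.] hi [522. 435.  62.]
scene drawerwalls 193 z [46.  53.6 59.6] ctr [515.6 211.2] size [108.  12.] ang 4.3 lo [462. 203.  45.] hi [570. 220.  61.]
scene panel 276 z [73.6 84.3 87.4] ctr [376.4 372.8] size [ 36. 126.] ang 4.8 lo [360. 311.  72.] hi [398. 436.  89.]
scene panel 238 z [73.  80.8 89.1] ctr [645.4 193.9] size [107.   7.] ang 3.5 lo [592. 189.  72.] hi [699. 200.  90.]
scene floor 180 z [16.3 18.8 21.3] ctr [461.8 291. ] size [63. 69.] ang 2.5 lo [430. 255.  15.] hi [495. 324.  22.]
scene floor 147 z [16.7 18.9 21.4] ctr [457.  387.4] size [54. 53.] ang 88.1 lo [430. 360.  16.] hi [484. 414.  22.]
scene floor 103 z [13.1 17.9 21.3] ctr [498.8 208.9] size [138.   7.] ang 3.5 lo [430. 202.  10.] hi [568. 216.  22.]
scene lever 477
[... 2237 characters left out ...]
53. 127.] ang 22.2 lo [ 591. -329.   74.] hi [ 650. -211.   84.]
side boxrim 72 z [74.8 79.9 83.4] ctr [ 780.7 -395.9] size [ 8. 79.] ang 10.6 lo [ 773. -435.   74.] hi [ 789. -357.   84.]
side lid 2339 z [100.7 192.7 262.6] ctr [ 513.8 -401.3] size [ 40. 251.] ang 85.7 lo [ 389. -423.   90.] hi [ 639. -375.  274.]
side lid 2142 z [ 95.  100.2 104.3] ctr [ 845.9 -405. ] size [133. 130.] ang 11.7 lo [ 773. -480.   90.] hi [ 900. -330.  108.]
side boxfloor 1336 z [2.5 5.6 8.5] ctr [ 548.1 -246.3] size [ 77. 197.] ang 87.4 lo [ 450. -285.    2.] hi [ 647. -204.    9.]
side bench 6853 z [-4.   0.3  4.6] ctr [ 3.75e+02 -2.00e-01] size [150. 600.] ang 0.0 lo [ 300. -300.   -6.] hi [450. 300.   6.]
```

```bash
cat > plan.py <<'E'
# plan.py x,y,z,yawdeg ... : rows (tool frame of ledger pose) for successive targets; -m: reset ledger from measured pose first; -n do not save
import sys,json,os
from h import *
a=[x for x in sys.argv[1:] if x not in("-m","-n")]
L=json.load(open("led.json")) if os.path.exists("led.json") else [649.97,0.02,242.3,0.]
s=robot.get_state();m=s["eef_pos"];p,r=tool();X=r.as_matrix()[:,0];my=np.degrees(np.arctan2(X[1],X[0]))
print("t%.1f"%s["clock"],"meas",np.round(m,1),"yaw %.1f"%my,"led",np.round(L,1),"w%.1f"%s["width"],"F",np.round(s["contact_force"],1))
if "-m" in sys.argv: L=[*m,my]
c=np.radians(L[3]);prev=np.array(L)
for w in a:
    t=np.array([float(v) for v in w.split(",")]);d=t-L
    n=int(max(np.ceil(np.linalg.norm((t-prev)[:3])/41.6),np.ceil(abs(t[3]-prev[3])/7.1)))
    print([round(float(v),1) for v in(d[0]*np.cos(c)+d[1]*np.sin(c),d[0]*np.sin(c)-d[1]*np.cos(c),-d[2])],"rz %.3f"%(-np.radians(d[3])),"rows",n);prev=t
if a and "-n" not in sys.argv: json.dump([float(v) for v in t],open("led.json","w"))
E
python3 plan.py 670,47,100,-11 670,47,20,-11
```

```text
t0.1 meas [649.3   0.  241.2] yaw 0.0 led [650.    0.  242.3   0. ] w85.7 F [-0.4 -0.1 -0.5]
[20.0, -47.0, 142.3] rz 0.192 rows 4
[20.0, -47.0, 222.3] rz 0.192 rows 2
```

>>> jog_arm:
  commands:
    - [20,-47,142,0,0,0.192]
    - [20,-47,142,0,0,0.192]
    - [20,-47,142,0,0,0.192]
    - [20,-47,142,0,0,0.192]
    - [20,-47,142,0,0,0.192]
    - [20,-47,142,0,0,0.192]
    - [20,-47,180,0,0,0.192]
    - [20,-47,205,0,0,0.192]
    - [20,-47,222,0,0,0.192]
    - [20,-47,222,0,0,0.192]
    - [20,-47,222,0,0,0.192]
  jaw: 0.85

```text
clock: 1.02
eef_pos: [671.1, 45.6, 22.2]
tcp_rot: [0.0, 0.995, -0.097, 0.001]
contact_force: [0.1, 0.0, 0.2]
width: 72.8
```

>>> jog_arm:
  commands:
    - [0,0,0,0,0,0]
    - [0,0,0,0,0,0]
    - [0,0,0,0,0,0]
    - [0,0,0,0,0,0]
    - [0,0,0,0,0,0]
    - [0,0,0,0,0,0]
  jaw: 0

```text
clock: 1.52
eef_pos: [672.0, 46.9, 23.3]
tcp_rot: [-0.0, 0.995, -0.096, 0.002]
contact_force: [0.3, -0.3, 6.4]
width: 43.0
```

```bash
python3 plan.py 670,47,140,-11 500,110,150,4 456,258,150,4 456,258,35,4; python3 - <<'E'
from h import *
im,d=robot.camera("side");cv2.imwrite("pics/s1.png",cv2.resize(im[130:270,200:400],(800,560)))
E
```

```text
t1.5 meas [672.   46.9  23.3] yaw -11.0 led [670.  47.  20. -11.] w43.0 F [ 0.3 -0.3  6.4]
[0.0, -0.0, -120.0] rz -0.000 rows 3
[-178.9, -29.4, -130.0] rz -0.262 rows 5
[-250.3, -166.3, -130.0] rz -0.262 rows 4
[-250.3, -166.3, -15.0] rz -0.262 rows 3
```

View pics/s1.png

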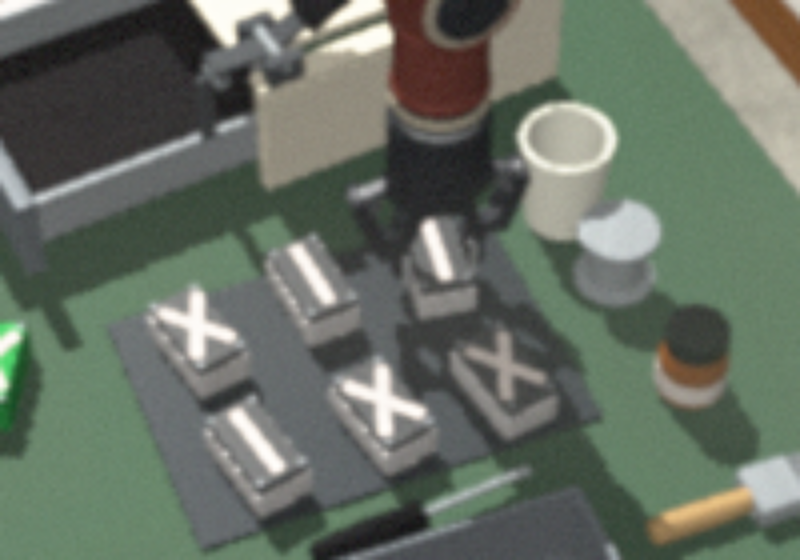

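Side crop shows F held at (440,260) with width 43, and nothing else has moved. Carrying it to the drawer.

>>> jog_arm:
  commands:
    - [0,0,-40,0,0,0]
    - [0,0,-80,0,0,0]
    - [0,0,-120,0,0,0]
    - [-45,-7,-130,0,0,-0.1]
    - [-80,-13,-130,0,0,-0.2]
    - [-115,-19,-130,0,0,-0.262]
    - [-150,-25,-130,0,0,-0.262]
    - [-179,-30,-130,0,0,-0.262]
    - [-195,-65,-130,0,0,-0.262]
    - [-213,-100,-130,0,0,-0.262]
    - [-232,-135,-130,0,0,-0.262]
    - [-250,-166,-130,0,0,-0.262]

```text
clock: 2.57
eef_pos: [455.4, 260.1, 151.1]
tcp_rot: [-0.001, 0.999, 0.035, 0.001]
contact_force: [0.4, -0.9, -1.6]
width: 42.9
```

```bash
echo "[456,258,150,4]" > led.json; python3 plan.py 456,258,45,4 ; python3 - <<'E'
from h import *
im,d=robot.camera("side");cv2.imwrite("pics/s2.png",cv2.resize(im[50:210,140:340],(800,640))[:600])
E
```

```text
t2.6 meas [455.4 260.1 151.1] yaw 4.0 led [456 258 150   4] w42.9 F [ 0.4 -0.9 -1.6]
[0.0, 0.0, 105.0] rz -0.000 rows 3
```

View pics/s2.png

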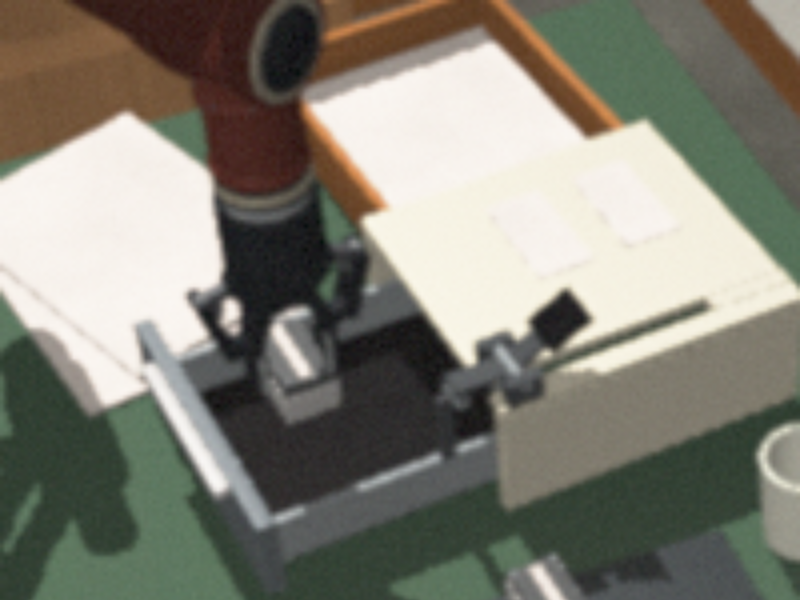

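F is held level above the drawer at (300,355). Lowering it.

>>> jog_arm:
  commands:
    - [0,0,40,0,0,0]
    - [0,0,75,0,0,0]
    - [0,0,100,0,0,0]
    - [0,0,105,0,0,0]
    - [0,0,109,0,0,0]
    - [0,0,112,0,0,0]
    - [0,0,112,0,0,0]
    - [0,0,112,0,0,0]

```text
clock: 3.28
eef_pos: [457.3, 258.1, 39.8]
tcp_rot: [-0.001, 0.999, 0.035, 0.001]
contact_force: [-1.4, 0.3, -2.2]
width: 42.8
```

>>> jog_arm:
  commands:
    - [0,0,2,0,0,0]
    - [0,0,3,0,0,0]
    - [0,0,3,0,0,0]
    - [0,0,3,0,0,0]

```text
clock: 3.62
eef_pos: [457.2, 258.2, 37.2]
tcp_rot: [-0.001, 0.999, 0.035, 0.001]
contact_force: [-1.4, -0.2, 6.5]
width: 42.8
```

>>> jog_arm:
  commands:
    - [0,0,0,0,0,0]
    - [0,0,0,0,0,0]
    - [0,0,0,0,0,0]
    - [0,0,-5,0,0,0]
    - [0,0,-20,0,0,0]
    - [0,0,-50,0,0,0]
    - [0,0,-90,0,0,0]
    - [0,0,-115,0,0,0]
    - [0,0,-115,0,0,0]
  jaw: 0.7

```text
clock: 4.37
eef_pos: [458.6, 259.4, 155.6]
tcp_rot: [-0.003, 0.999, 0.035, 0.004]
contact_force: [0.7, 0.0, 0.6]
width: 59.9
```

```bash
cat > look.py <<'E'
import sys
from h import *
import loc
t=sys.argv[1]
for c in("scene","side"):
    im,d=robot.camera(c);np.savez(f"{c}{t}.npz",im=im,d=d)
if "d" in sys.argv[2:]: loc.modules(t,(42,66),(400,575,220,410))
if "b" in sys.argv[2:]: loc.modules(t,(28,50),(400,645,-360,-205))
loc.modules(t)
E
echo "[456,258,150,4]" > led.json; python3 look.py 1 d; python3 plan.py
```

```text
scene [328. 172.] 275 z53.7 ctr [454.9 258.7] size [43. 75.] ang 5.7
side [217. 166.] 245 z53.8 ctr [453.3 256.8] size [42. 72.] ang 3.4
scene [268. 207.] 403 z39.7 ctr [480.6  53.5] size [45. 75.] ang 8.6
scene [227. 222.] 445 z39.3 ctr [481.4 -61.6] size [45. 72.] ang 7.6
scene [295. 226.] 463 z39.4 ctr [577.1  63. ] size [45. 75.] ang 0.0
scene [247. 245.] 519 z39.7 ctr [576.2 -66.4] size [44. 74.] ang 10.4
scene [268. 271.] 616 z39.7 ctr [668.2 -74.4] size [43. 73.] ang 6.4
side [278. 200.] 299 z40.2 ctr [575.9  61.3] size [41. 75.] ang 1.4
side [249. 213.] 313 z40.0 ctr [479.6  52.2] size [41. 77.] ang 9.4
side [326. 222.] 330 z40.4 ctr [667.8 -75.6] size [42. 73.] ang 6.0
side [296. 231.] 335 z40.0 ctr [575.1 -67.5] size [43. 75.] ang 9.1
side [264. 241.] 348 z39.8 ctr [479.5 -64.6] size [41. 77.] ang 8.8
t4.5 meas [456.  257.8 151.2] yaw 4.0 led [456 258 150   4] w59.4 F [-0.3 -0.5 -0.6]
```

Placed flat at (454,258), top z 54. Next is good E.

```bash
python3 plan.py 500,110,150,2 576.5,62,100,2 576.5,62,20,2; python3 plan.py 576.5,62,130,2 500,110,155,4 450,353,155,4 450,353,34,4
```

```text
t4.5 meas [456.  257.8 151.2] yaw 4.0 led [456 258 150   4] w59.4 F [-0.3 -0.5 -0.6]
[33.6, 150.7, -0.0] rz 0.035 rows 4
[106.5, 203.9, 50.0] rz 0.035 rows 3
[106.5, 203.9, 130.0] rz 0.035 rows 2
t4.5 meas [456.  257.8 151.2] yaw 4.0 led [576.5  62.   20.    2. ] w59.4 F [-0.3 -0.5 -0.6]
[0.0, 0.0, -110.0] rz -0.000 rows 3
[-74.8, -50.6, -135.0] rz -0.035 rows 3
[-116.3, -295.2, -135.0] rz -0.035 rows 6
[-116.3, -295.2, -14.0] rz -0.035 rows 3
```

>>> jog_arm:
  commands:
    - [8,38,0,0,0,0.035]
    - [17,76,0,0,0,0.035]
    - [25,114,0,0,0,0.035]
    - [34,151,0,0,0,0.035]
    - [58,169,16,0,0,0.035]
    - [82,187,32,0,0,0.035]
    - [106,204,50,0,0,0.035]
    - [106,204,50,0,0,0.035]
    - [106,204,90,0,0,0.035]
    - [106,204,115,0,0,0.035]
    - [106,204,130,0,0,0.035]
    - [106,204,130,0,0,0.035]
  jaw: 0.85

```text
clock: 5.47
eef_pos: [571.4, 61.5, 15.2]
tcp_rot: [0.0, 1.0, 0.018, -0.006]
contact_force: [0.4, 0.5, 0.0]
width: 72.7
```

>>> jog_arm:
  commands:
    - [0,0,0,0,0,0]
    - [0,0,0,0,0,0]
    - [0,0,0,0,0,0]
    - [0,0,0,0,0,0]
    - [0,0,0,0,0,0]
    - [0,0,0,0,0,0]
  jaw: 0

```text
clock: 5.97
eef_pos: [576.8, 61.8, 21.4]
tcp_rot: [-0.0, 1.0, 0.018, 0.001]
contact_force: [-0.6, 0.4, 3.8]
width: 43.0
```

>>> jog_arm:
  commands:
    - [0,0,-40,0,0,0]
    - [0,0,-80,0,0,0]
    - [0,0,-110,0,0,0]
    - [-25,-17,-120,0,0,-0.035]
    - [-50,-34,-130,0,0,-0.035]
    - [-75,-51,-135,0,0,-0.035]
    - [-82,-92,-135,0,0,-0.035]
    - [-89,-132,-135,0,0,-0.035]
    - [-96,-173,-135,0,0,-0.035]
    - [-103,-213,-135,0,0,-0.035]
    - [-110,-254,-135,0,0,-0.035]
    - [-116,-295,-135,0,0,-0.035]

```text
clock: 6.97
eef_pos: [448.7, 353.8, 155.3]
tcp_rot: [0.0, 0.999, 0.035, -0.0]
contact_force: [1.1, 0.0, -2.4]
width: 43.0
```

```bash
echo "[450,353,155,4]" > led.json; python3 plan.py 450,353,34,4; python3 - <<'E'
from h import *
for i in range(3):
  robot.camera("scene")
s=robot.get_state();print(s["width"],s["contact_force"],s["eef_pos"])
E
```

```text
t7.0 meas [448.7 353.8 155.3] yaw 4.0 led [450 353 155   4] w43.0 F [ 1.1  0.  -2.4]
[0.0, 0.0, 121.0] rz -0.000 rows 3
43.12044710726666 [ 0.30220801 -0.4125383  -2.32221255] [446.850115   357.73119436 155.01689361]
```

>>> jog_arm:
  commands:
    - [0,0,0,0,0,0]
    - [0,0,35,0,0,0]
    - [0,0,70,0,0,0]
    - [0,0,98,0,0,0]
    - [0,0,110,0,0,0]
    - [0,0,115,0,0,0]
    - [0,0,119,0,0,0]
    - [0,0,121,0,0,0]
    - [0,0,121,0,0,0]
    - [0,0,121,0,0,0]

```text
clock: 7.95
eef_pos: [450.9, 352.9, 35.7]
tcp_rot: [-0.001, 0.999, 0.035, 0.001]
contact_force: [-0.6, -0.6, -2.9]
width: 43.7
```

>>> jog_arm:
  commands:
    - [0,0,0,0,0,0]
    - [0,0,0,0,0,0]
    - [0,0,0,0,0,0]
    - [0,0,-5,0,0,0]
    - [0,0,-20,0,0,0]
    - [0,0,-50,0,0,0]
    - [0,0,-90,0,0,0]
    - [0,0,-116,0,0,0]
    - [0,0,-116,0,0,0]
  jaw: 0.7

```text
clock: 8.7
eef_pos: [452.0, 354.9, 156.5]
tcp_rot: [-0.004, 0.999, 0.035, 0.004]
contact_force: [-0.5, 0.6, 0.7]
width: 59.7
```

```bash
echo "[450,353,150,4]" > led.json; python3 look.py 2 d; python3 plan.py -n 480,100,150,9 480.5,-62.5,100,9 480.5,-62.5,20,9; echo "[480.5,-62.5,20,9]">led.json; python3 plan.py 480.5,-62.5,130,9 480,100,155,4 531,359,155,4 531,359,34,4
```

```text
scene [355. 160.] 354 z53.7 ctr [445.6 367.1] size [ 58. 107.] ang 21.1
scene [328. 172.] 278 z53.6 ctr [454.6 260.1] size [44. 78.] ang 4.2
side [203. 145.] 318 z54.5 ctr [436.5 362.2] size [97. 75.] ang 87.1
side [217. 166.] 240 z53.6 ctr [453.9 257.4] size [40. 73.] ang 3.6
scene [268. 207.] 398 z39.6 ctr [480.5  53.2] size [43. 76.] ang 7.6
scene [227. 222.] 448 z39.4 ctr [481.  -62.1] size [44. 75.] ang 10.0
scene [247. 245.] 531 z39.7 ctr [576.9 -66.3] size [43. 74.] ang 7.7
scene [268. 271.] 612 z39.6 ctr [669.3 -74.6] size [42. 75.] ang 6.8
side [249. 213.] 315 z40.3 ctr [479.7  50.7] size [40. 79.] ang 8.7
side [326. 223.] 335 z40.4 ctr [666.5 -75.7] size [44. 77.] ang 8.9
side [296. 231.] 344 z40.3 ctr [574.4 -67.6] size [41. 75.] ang 8.5
side [264. 241.] 350 z39.8 ctr [478.7 -62.9] size [42. 75.] ang 10.9
t8.8 meas [449.5 352.7 151.5] yaw 4.1 led [450 353 150   4] w59.8 F [-0.2 -0.4 -1. ]
[12.3, 254.5, -0.0] rz -0.087 rows 7
[1.4, 416.6, 50.0] rz -0.087 rows 5
[1.4, 416.6, 130.0] rz -0.087 rows 2
t8.8 meas [449.5 352.7 151.5] yaw 4.1 led [480.5 -62.5  20.    9. ] w59.8 F [-0.2 -0.4 -1. ]
[0.0, 0.0, -110.0] rz -0.000 rows 3
[24.9, -160.6, -135.0] rz 0.087 rows 4
[115.8, -408.4, -135.0] rz 0.087 rows 7
[115.8, -408.4, -14.0] rz 0.087 rows 3
```

>>> jog_arm:
  commands:
    - [2,36,0,0,0,-0.02]
    - [4,73,0,0,0,-0.04]
    - [6,110,0,0,0,-0.06]
    - [8,147,0,0,0,-0.087]
    - [10,184,0,0,0,-0.087]
    - [12,220,0,0,0,-0.087]
    - [11,260,0,0,0,-0.087]
    - [8,300,0,0,0,-0.087]
    - [5,340,10,0,0,-0.087]
    - [3,380,25,0,0,-0.087]
    - [1,417,40,0,0,-0.087]
    - [1,417,50,0,0,-0.087]
  jaw: 0.85

```text
clock: 9.8
eef_pos: [477.1, -73.8, 97.7]
tcp_rot: [0.003, 0.997, 0.071, -0.003]
contact_force: [-0.3, 0.0, 0.0]
width: 72.7
```

>>> jog_arm:
  commands:
    - [0,0,0,0,0,0]
    - [0,0,40,0,0,0]
    - [0,0,65,0,0,0]
    - [0,0,80,0,0,0]
    - [0,0,80,0,0,0]
    - [0,0,80,0,0,0]

```text
clock: 10.3
eef_pos: [479.2, -61.7, 19.6]
tcp_rot: [-0.001, 0.997, 0.08, -0.002]
contact_force: [-0.0, -0.2, 0.2]
width: 72.8
```

>>> jog_arm:
  commands:
    - [0,0,0,0,0,0]
    - [0,0,0,0,0,0]
    - [0,0,0,0,0,0]
    - [0,0,0,0,0,0]
    - [0,0,0,0,0,0]
    - [0,0,-40,0,0,0]
    - [0,0,-80,0,0,0]
    - [0,0,-110,0,0,0]
    - [0,0,-135,0,0,0]
    - [0,0,-135,0,0,0]
  jaw: 0

```text
clock: 11.13
eef_pos: [483.1, -64.0, 160.2]
tcp_rot: [0.001, 0.997, 0.078, 0.005]
contact_force: [1.0, -0.1, -2.0]
width: 42.9
```

```bash
echo "[480.5,-62.5,155,9]">led.json; python3 plan.py 480,100,155,4 500,340,155,4 527,359,155,4 527,359,34,4
```

```text
t11.1 meas [483.1 -64.  160.2] yaw 9.0 led [480.5 -62.5 155.    9. ] w42.9 F [ 1.  -0.1 -2. ]
[24.9, -160.6, -0.0] rz 0.087 rows 4
[82.2, -394.5, -0.0] rz 0.087 rows 6
[111.9, -409.0, -0.0] rz 0.087 rows 1
[111.9, -409.0, 121.0] rz 0.087 rows 3
```

>>> jog_arm:
  commands:
    - [6,-40,0,0,0,0.03]
    - [12,-80,0,0,0,0.06]
    - [18,-120,0,0,0,0.087]
    - [25,-160,0,0,0,0.087]
    - [35,-200,0,0,0,0.087]
    - [45,-240,0,0,0,0.087]
    - [55,-280,0,0,0,0.087]
    - [65,-318,0,0,0,0.087]
    - [74,-356,0,0,0,0.087]
    - [84,-390,0,0,0,0.087]
    - [100,-403,0,0,0,0.087]
    - [112,-409,0,0,0,0.087]

```text
clock: 12.13
eef_pos: [524.7, 362.8, 153.9]
tcp_rot: [-0.001, 0.999, 0.038, -0.001]
contact_force: [0.4, -0.8, -0.9]
width: 42.7
```

>>> jog_arm:
  commands:
    - [0,0,0,0,0,0]
    - [0,0,0,0,0,0]
    - [0,0,35,0,0,0]
    - [0,0,70,0,0,0]
    - [0,0,98,0,0,0]
    - [0,0,110,0,0,0]
    - [0,0,115,0,0,0]
    - [0,0,119,0,0,0]
    - [0,0,121,0,0,0]
    - [0,0,121,0,0,0]
    - [0,0,121,0,0,0]

```text
clock: 13.05
eef_pos: [515.9, 355.9, 36.2]
tcp_rot: [0.003, 0.999, 0.037, -0.01]
contact_force: [-21.6, -6.2, 22.5]
width: 42.7
```

```bash
echo "[527,359,34,4]">led.json; python3 plan.py
```

```text
t13.1 meas [515.9 355.9  36.2] yaw 4.2 led [527 359  34   4] w42.7 F [-21.6  -6.2  22.5]
```

The contact force (-22 N in x) shows the gripper's wide knuckles meeting the cabinet front. I'll back off, raise, and turn the module 90° so the knuckles stay clear.

>>> jog_arm:
  commands:
    - [-12,-3,-2,0,0,0]
    - [-16,-3,-5,0,0,0]
    - [-17,0,-40,0,0,0]
    - [-17,0,-80,0,0,0]
    - [-17,0,-120,0,0,-0.1]
    - [-17,0,-120,0,0,-0.22]
    - [-17,0,-120,0,0,-0.34]
    - [-17,0,-120,0,0,-0.46]
    - [-17,0,-120,0,0,-0.58]
    - [-17,0,-120,0,0,-0.7]
    - [-17,0,-120,0,0,-0.82]
    - [-17,0,-120,0,0,-0.94]

```text
clock: 14.05
eef_pos: [510.0, 355.0, 153.9]
tcp_rot: [0.001, 0.874, 0.486, -0.001]
contact_force: [0.0, -0.1, -0.6]
width: 43.1
```

>>> jog_arm:
  commands:
    - [0,0,0,0,0,-0.12]
    - [0,0,0,0,0,-0.24]
    - [0,0,0,0,0,-0.36]
    - [0,0,0,0,0,-0.48]
    - [0,0,0,0,0,-0.6]
    - [0,0,0,0,0,-0.63]
    - [0,0,0,0,0,-0.63]
    - [0,0,0,0,0,-0.63]

```text
clock: 14.72
eef_pos: [510.0, 355.8, 154.0]
tcp_rot: [0.0, 0.683, 0.73, -0.0]
contact_force: [0.2, 0.9, -2.1]
width: 42.9
```

```bash
echo "[510,358,154,94]">led.json; python3 plan.py 520,354,154,94 520,354,36,94; python3 look.py 3 d; python3 - <<'E'
from h import *
f=np.load("side3.npz");cv2.imwrite("pics/s3.png",cv2.resize(f["im"][50:200,140:340],(800,600)))
E
```

```text
t14.7 meas [510.  355.8 154. ] yaw 93.8 led [510 358 154  94] w42.9 F [ 0.2  0.9 -2.1]
[-4.7, 9.7, -0.0] rz -0.000 rows 1
[-4.7, 9.7, 118.0] rz -0.000 rows 3
scene [355. 159.] 362 z54.3 ctr [438.4 362.1] size [75. 95.] ang 0.6
scene [328. 173.] 282 z53.3 ctr [455.5 258.5] size [44. 75.] ang 3.3
side [205. 148.] 229 z54.0 ctr [445.9 350.8] size [40. 75.] ang 3.0
side [217. 166.] 241 z53.6 ctr [453.3 258.2] size [41. 75.] ang 4.9
scene [268. 207.] 399 z39.9 ctr [480.9  53.5] size [45. 74.] ang 7.8
scene [247. 245.] 524 z39.8 ctr [576.5 -66.9] size [43. 76.] ang 7.1
scene [268. 271.] 617 z39.6 ctr [668.8 -74.1] size [44. 73.] ang 6.9
side [249. 213.] 312 z40.1 ctr [479.5  51.1] size [41. 75.] ang 10.4
side [326. 222.] 331 z40.2 ctr [667.7 -76.3] size [42. 74.] ang 6.9
side [296. 231.] 347 z40.1 ctr [575.  -67.7] size [43. 77.] ang 8.9
```

View pics/s3.png

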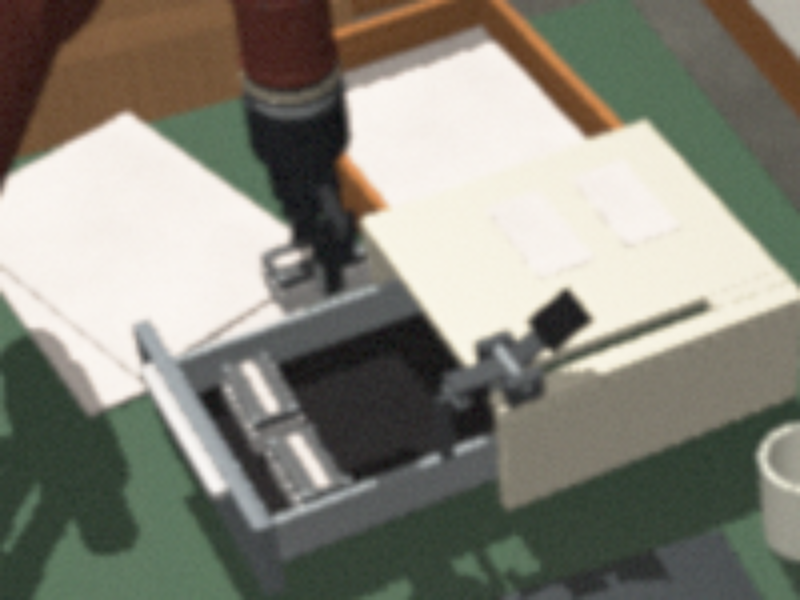

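Both placed modules lie flat at (258,390) and (300,460), and the third is held level above. Lowering it in the rotated pose.

>>> jog_arm:
  commands:
    - [-13,7,0,0,0,0]
    - [-13,7,0,0,0,0]
    - [-13,7,35,0,0,0]
    - [-13,7,70,0,0,0]
    - [-13,7,98,0,0,0]
    - [-13,7,110,0,0,0]
    - [-13,7,115,0,0,0]
    - [-13,7,119,0,0,0]
    - [-13,7,119,0,0,0]
    - [-13,7,119,0,0,0]

```text
clock: 15.65
eef_pos: [519.0, 345.3, 37.1]
tcp_rot: [0.0, 0.682, 0.731, 0.002]
contact_force: [-0.3, 0.8, -1.4]
width: 42.8
```

>>> jog_arm:
  commands:
    - [0,0,2,0,0,0]
    - [0,0,2,0,0,0]
    - [0,0,2,0,0,0]

```text
clock: 15.9
eef_pos: [519.2, 345.5, 35.8]
tcp_rot: [0.0, 0.682, 0.731, 0.002]
contact_force: [0.9, -1.0, 5.6]
width: 42.9
```

>>> jog_arm:
  commands:
    - [0,0,0,0,0,0]
    - [0,0,0,0,0,0]
    - [0,0,0,0,0,0]
    - [0,0,-5,0,0,0]
    - [0,0,-20,0,0,0]
    - [0,0,-50,0,0,0]
    - [0,0,-90,0,0,0]
    - [0,0,-117,0,0,0]
    - [0,0,-117,0,0,0]
  jaw: 0.7

```text
clock: 16.65
eef_pos: [520.5, 347.5, 157.4]
tcp_rot: [0.001, 0.682, 0.731, 0.007]
contact_force: [0.8, 0.5, -0.2]
width: 59.5
```

```bash
echo "[518,345,150,94]">led.json; python3 plan.py -n 480,52.5,150,9; python3 look.py 4 d
```

```text
t16.6 meas [520.5 347.5 157.4] yaw 94.0 led [518 345 150  94] w59.5 F [ 0.8  0.5 -0.2]
[-289.1, -58.3, -0.0] rz 1.484 rows 12
scene [356. 161.] 461 z54.1 ctr [462.1 366.7] size [112. 101.] ang 8.0
scene [328. 173.] 280 z53.7 ctr [456.2 259.3] size [46. 76.] ang 2.8
side [226. 144.] 249 z53.9 ctr [514.2 341.4] size [74. 48.] ang 2.4
side [205. 148.] 236 z53.5 ctr [446.9 351.3] size [39. 77.] ang 2.8
side [217. 166.] 242 z53.6 ctr [454.3 256.9] size [40. 73.] ang 3.9
scene [268. 207.] 402 z39.7 ctr [480.4  53.5] size [43. 75.] ang 7.9
scene [247. 245.] 518 z39.6 ctr [575.9 -66.6] size [43. 73.] ang 8.6
scene [268. 271.] 609 z39.6 ctr [668.6 -74.2] size [43. 75.] ang 6.9
side [249. 213.] 313 z40.0 ctr [478.8  52.1] size [41. 75.] ang 8.7
side [326. 222.] 324 z40.4 ctr [666.6 -76.5] size [43. 76.] ang 6.2
side [296. 231.] 349 z40.2 ctr [574.8 -67.8] size [43. 76.] ang 10.2
```

All three goods lie in the drawer. Before the box, I'll measure the gripper's outline from the saved cloud to see how low the knuckles hang.

```bash
python3 - <<'E'
from h import *
for tag,tcp,yaw in(("1",(456,257.8,151.2),4),("2",(449.5,352.7,151.5),4),("4",(520.5,347.5,157.4),94)):
  for c in("scene","side"):
    f=np.load(f"{c}{tag}.npz");P=cloud(c,f["d"]).reshape(-1,3)[f["d"].ravel()>0]-tcp
    y=np.radians(yaw);j=P[:,0]*np.cos(y)+P[:,1]*np.sin(y);o=-P[:,0]*np.sin(y)+P[:,1]*np.cos(y)
    m=(abs(o)<45)&(abs(j)<90)&(P[:,2]>-20)&(P[:,2]<160)
    for z0 in range(-20,160,20):
        k=m&(P[:,2]>=z0)&(P[:,2]<z0+20)
        if k.sum()>5: print(tag,c,"z",z0,"j",np.round(np.percentile(j[k],[2,98])),"o",np.round(np.percentile(o[k],[2,98])),k.sum())
E
```

```text
1 scene z 0 j [-35.  47.] o [-12.  11.] 104
1 scene z 20 j [-39.  48.] o [-12.  12.] 129
1 scene z 40 j [-59.  65.] o [-15.  11.] 209
1 scene z 60 j [-59.  67.] o [-19.  13.] 318
1 scene z 80 j [-63.  70.] o [-20.   9.] 334
1 scene z 100 j [-60.  70.] o [-17.  10.] 243
1 scene z 120 j [-13.  40.] o [-38.  15.] 231
1 scene z 140 j [-16.  39.] o [-39.  16.] 266
1 side z -20 j [-35.  36.] o [-8.  7.] 6
1 side z 0 j [-43.  42.] o [-14.   9.] 57
1 side z 20 j [-45.  46.] o [-14.   9.] 55
1 side z 40 j [-60.  59.] o [-17.  10.] 150
1 side z 60 j [-65.  65.] o [-20.  13.] 171
1 side z 80 j [-67.  65.] o [-23.   6.] 259
1 side z 100 j [-65.  64.] o [-19.   8.] 99
1 side z 120 j [-38.  27.] o [-41.  -2.] 140
1 side z 140 j [-38.  31.] o [-41.  -3.] 156
2 scene z 0 j [-41.  46.] o [-12.  13.] 102
2 scene z 20 j [-37.  47.] o [-13.  10.] 116
2 scene z 40 j [-60.  64.] o [-15.  12.] 210
2 scene z 60 j [-61.  67.] o [-18.  14.] 292
2 scene z 80 j [-62.  69.] o [-19.  11.] 329
2 scene z 100 j [-60.  70.] o [-19.  10.] 259
2 scene z 120 j [-18.  39.] o [-38.  15.] 206
2 scene z 140 j [-18.  39.] o 
[... 458 characters left out ...]
scene z 20 j [-46.  39.] o [-12.  11.] 119
4 scene z 40 j [-65.  60.] o [-14.  12.] 218
4 scene z 60 j [-68.  60.] o [-17.  11.] 285
4 scene z 80 j [-71.  61.] o [-19.  11.] 374
4 scene z 100 j [-43.  19.] o [-29.   9.] 132
4 scene z 120 j [-42.  11.] o [-36.  22.] 266
4 scene z 140 j [-41.  10.] o [-36.  23.] 272
4 side z -20 j [-39.  33.] o [-6. 12.] 19
4 side z 0 j [-49.  32.] o [-9. 14.] 59
4 side z 20 j [-61.  41.] o [-3. 16.] 43
4 side z 40 j [-67.  50.] o [-8. 19.] 74
4 side z 60 j [-72.  21.] o [-12.  21.] 92
4 side z 80 j [-72.   7.] o [-15.  22.] 136
4 side z 100 j [-47. -18.] o [-18.  35.] 66
4 side z 120 j [-42.   0.] o [-29.  40.] 141
4 side z 140 j [-43.   6.] o [-25.  40.] 185
```

The knuckles span ±66 mm in the jaw direction from TCP+45 up. In the box I'll therefore lay modules lengthwise along its long axis with the jaws across it, seat the first two against the end walls, and put the third between.

>>> jog_arm:
  commands:
    - [-24,-5,0,0,0,0.12]
    - [-48,-10,0,0,0,0.24]
    - [-72,-15,0,0,0,0.36]
    - [-97,-20,0,0,0,0.48]
    - [-121,-25,0,0,0,0.6]
    - [-145,-30,0,0,0,0.72]
    - [-170,-35,0,0,0,0.84]
    - [-194,-40,0,0,0,0.96]
    - [-218,-45,0,0,0,1.08]
    - [-242,-50,0,0,0,1.2]
    - [-266,-54,0,0,0,1.32]
    - [-289,-58,0,0,0,1.44]
  jaw: 0.85

```text
clock: 17.75
eef_pos: [478.3, 50.2, 149.0]
tcp_rot: [0.0, 0.995, 0.097, -0.002]
contact_force: [0.6, -0.2, 0.7]
width: 72.5
```

>>> jog_arm:
  commands:
    - [0,0,0,0,0,0.044]
    - [0,0,0,0,0,0.044]
    - [0,0,40,0,0,0.044]
    - [0,0,80,0,0,0.044]
    - [0,0,110,0,0,0.044]
    - [0,0,125,0,0,0.044]
    - [0,0,130,0,0,0.044]
    - [0,0,130,0,0,0.044]
    - [0,0,130,0,0,0.044]

```text
clock: 18.5
eef_pos: [480.0, 52.6, 20.4]
tcp_rot: [-0.0, 0.997, 0.079, -0.0]
contact_force: [-0.1, 0.1, -0.1]
width: 72.4
```

>>> jog_arm:
  commands:
    - [0,0,0,0,0,0]
    - [0,0,0,0,0,0]
    - [0,0,0,0,0,0]
    - [0,0,0,0,0,0]
    - [0,0,0,0,0,0]
    - [0,0,0,0,0,0]
  jaw: 0

```text
clock: 19.0
eef_pos: [480.8, 52.1, 21.7]
tcp_rot: [-0.0, 0.997, 0.078, 0.001]
contact_force: [-0.5, 0.7, 6.4]
width: 42.9
```

```bash
echo "[480,52.5,20,9]">led.json; python3 plan.py 480,52.5,150,9 446.5,-282.5,150,86 446.5,-282.5,22,86
```

```text
t19.0 meas [480.8  52.1  21.7] yaw 9.0 led [480.   52.5  20.    9. ] w42.9 F [-0.5  0.7  6.4]
[0.0, 0.0, -130.0] rz -0.000 rows 4
[-85.5, 325.6, -130.0] rz -1.344 rows 11
[-85.5, 325.6, -2.0] rz -1.344 rows 4
```

>>> jog_arm:
  commands:
    - [0,0,-40,0,0,0]
    - [0,0,-80,0,0,0]
    - [0,0,-120,0,0,0]
    - [-8,30,-130,0,0,-0.12]
    - [-16,60,-130,0,0,-0.24]
    - [-24,90,-130,0,0,-0.36]
    - [-32,120,-130,0,0,-0.48]
    - [-40,150,-130,0,0,-0.6]
    - [-48,180,-130,0,0,-0.72]
    - [-56,210,-130,0,0,-0.84]
    - [-64,240,-130,0,0,-0.96]
    - [-72,270,-130,0,0,-1.08]

```text
clock: 20.0
eef_pos: [449.9, -227.7, 150.7]
tcp_rot: [0.0, 0.813, 0.582, -0.0]
contact_force: [0.9, 0.4, -0.9]
width: 42.9
```

```bash
python3 - <<'E'
import numpy as np,json
# led after call: from (480,52.5,20,9)
c=np.radians(9);dx,dy=-72,270
json.dump([480+dx*np.cos(c)+dy*np.sin(c),52.5+dx*np.sin(c)-dy*np.cos(c),150,9+np.degrees(1.08)],open("led.json","w"))
E
python3 plan.py 446.5,-282.5,150,86 446.5,-282.5,24,86
```

```text
t20.0 meas [ 449.9 -227.7  150.7] yaw 71.1 led [ 451.1 -225.4  150.    70.9] w42.9 F [ 0.9  0.4 -0.9]
[-55.4, 14.3, -0.0] rz -0.264 rows 3
[-55.4, 14.3, 126.0] rz -0.264 rows 4
```

>>> jog_arm:
  commands:
    - [-28,7,0,0,0,-0.12]
    - [-55,14,0,0,0,-0.24]
    - [-55,14,0,0,0,-0.264]
    - [-55,14,0,0,0,-0.264]
    - [-55,14,35,0,0,-0.264]
    - [-55,14,70,0,0,-0.264]
    - [-55,14,100,0,0,-0.264]
    - [-55,14,115,0,0,-0.264]
    - [-55,14,122,0,0,-0.264]
    - [-55,14,126,0,0,-0.264]
    - [-55,14,126,0,0,-0.264]
    - [-55,14,126,0,0,-0.264]

```text
clock: 21.0
eef_pos: [446.9, -282.3, 25.4]
tcp_rot: [0.001, 0.732, 0.682, 0.0]
contact_force: [0.3, -0.0, -0.4]
width: 42.9
```

>>> jog_arm:
  commands:
    - [0,0,1,0,0,0]
    - [0,-3,2,0,0,0]
    - [0,-5,2,0,0,0]
    - [0,-7,2,0,0,0]
    - [0,-9,2,0,0,0]
    - [0,-9,2,0,0,0]

```text
clock: 21.5
eef_pos: [442.7, -282.6, 23.7]
tcp_rot: [0.005, 0.731, 0.682, 0.004]
contact_force: [8.1, -1.2, -4.3]
width: 42.8
```

Seated against the end wall (8 N). I'll lower the last bit, release and rise.

>>> jog_arm:
  commands:
    - [0,4,1,0,0,0]
    - [0,5,2,0,0,0]
    - [0,5,2,0,0,0]

```text
clock: 21.75
eef_pos: [442.8, -282.6, 22.8]
tcp_rot: [0.001, 0.732, 0.682, -0.0]
contact_force: [-1.5, 0.5, 14.9]
width: 43.3
```

>>> jog_arm:
  commands:
    - [0,0,0,0,0,0]
    - [0,0,0,0,0,0]
    - [0,0,0,0,0,0]
    - [0,0,-5,0,0,0]
    - [0,0,-20,0,0,0]
    - [0,0,-50,0,0,0]
    - [0,0,-90,0,0,0]
    - [0,0,-130,0,0,0]
    - [0,0,-130,0,0,0]
  jaw: 0.7

```text
clock: 22.5
eef_pos: [446.0, -283.7, 157.3]
tcp_rot: [0.006, 0.732, 0.682, 0.002]
contact_force: [1.6, 0.2, -0.2]
width: 59.8
```

```bash
echo "[442.5,-282.5,150,86]">led.json; python3 look.py 5 b; python3 plan.py -n 574.5,-67.5,150,9
```

```text
scene [133. 241.] 775 z41.5 ctr [ 439.  -259.4] size [ 78. 109.] ang 0.1
scene [179. 256.] 178 z45.7 ctr [ 531.4 -209.8] size [  2. 159.] ang 86.6
scene [142. 314.] 197 z46.1 ctr [ 642.8 -337.5] size [45.  5.] ang 86.3
side [318. 269.] 207 z45.6 ctr [ 576.6 -213.8] size [  8. 135.] ang 87.3
side [282. 308.] 331 z41.5 ctr [ 441.4 -284.3] size [43. 67.] ang 88.3
scene [247. 245.] 519 z39.6 ctr [576.3 -66.2] size [43. 75.] ang 8.3
scene [268. 271.] 620 z39.5 ctr [668.7 -73.9] size [43. 74.] ang 8.0
side [326. 222.] 328 z40.0 ctr [667.7 -76.2] size [41. 75.] ang 7.8
side [302. 234.] 124 z39.9 ctr [583.1 -81.6] size [31. 44.] ang 2.9
t22.6 meas [ 442.3 -282.8  152.1] yaw 85.9 led [ 442.5 -282.5  150.    86. ] w59.6 F [-0.7  0.5 -0.3]
[223.7, 116.7, -0.0] rz 1.344 rows 11
```

>>> jog_arm:
  commands:
    - [20,10,0,0,0,0.12]
    - [40,20,0,0,0,0.24]
    - [60,31,0,0,0,0.36]
    - [81,42,0,0,0,0.48]
    - [101,53,0,0,0,0.6]
    - [122,64,0,0,0,0.72]
    - [142,75,0,0,0,0.84]
    - [163,86,0,0,0,0.96]
    - [183,97,0,0,0,1.08]
    - [204,108,0,0,0,1.2]
    - [224,118,0,0,0,1.32]
    - [224,118,0,0,0,1.344]
  jaw: 0.85

```text
clock: 23.6
eef_pos: [576.5, -60.2, 148.5]
tcp_rot: [-0.002, 0.997, 0.08, -0.001]
contact_force: [-0.5, 0.6, -0.0]
width: 72.7
```

>>> jog_arm:
  commands:
    - [0,0,0,0,0,0]
    - [0,0,40,0,0,0]
    - [0,0,80,0,0,0]
    - [0,0,110,0,0,0]
    - [0,0,125,0,0,0]
    - [0,0,130,0,0,0]
    - [0,0,130,0,0,0]
    - [0,0,130,0,0,0]

```text
clock: 24.27
eef_pos: [575.3, -68.3, 20.6]
tcp_rot: [0.0, 0.997, 0.078, -0.0]
contact_force: [-1.1, 0.4, -0.1]
width: 72.5
```

>>> jog_arm:
  commands:
    - [0,0,0,0,0,0]
    - [0,0,0,0,0,0]
    - [0,0,0,0,0,0]
    - [0,0,0,0,0,0]
    - [0,0,0,0,0,0]
    - [0,0,0,0,0,0]
  jaw: 0

```text
clock: 24.77
eef_pos: [576.7, -67.4, 22.0]
tcp_rot: [0.0, 0.997, 0.078, 0.002]
contact_force: [-0.5, -0.2, 5.9]
width: 42.9
```

```bash
echo "[575.5,-67,20,9]">led.json; python3 plan.py 575.5,-67,150,9 597.5,-292.5,150,86 597.5,-292.5,22,86
```

```text
t24.8 meas [576.7 -67.4  22. ] yaw 8.9 led [575.5 -67.   20.    9. ] w42.9 F [-0.5 -0.2  5.9]
[0.0, 0.0, -130.0] rz -0.000 rows 4
[-13.5, 226.2, -130.0] rz -1.344 rows 11
[-13.5, 226.2, -2.0] rz -1.344 rows 4
```

>>> jog_arm:
  commands:
    - [0,0,-40,0,0,0]
    - [0,0,-80,0,0,0]
    - [0,0,-115,0,0,0]
    - [-1,20,-130,0,0,-0.12]
    - [-2,42,-130,0,0,-0.24]
    - [-4,64,-130,0,0,-0.36]
    - [-5,86,-130,0,0,-0.48]
    - [-6,108,-130,0,0,-0.6]
    - [-8,130,-130,0,0,-0.72]
    - [-9,152,-130,0,0,-0.84]
    - [-10,174,-130,0,0,-0.96]
    - [-12,200,-130,0,0,-1.08]

```text
clock: 25.77
eef_pos: [594.2, -266.4, 150.0]
tcp_rot: [-0.001, 0.813, 0.582, -0.0]
contact_force: [1.1, 0.5, -1.5]
width: 43.0
```

```bash
python3 - <<'E'
import numpy as np,json
c=np.radians(9);dx,dy=-12,200
json.dump([575.5+dx*np.cos(c)+dy*np.sin(c),-67+dx*np.sin(c)-dy*np.cos(c),150,9+np.degrees(1.08)],open("led.json","w"))
E
python3 plan.py 597.5,-292.5,150,86 597.5,-292.5,24,86
```

```text
t25.8 meas [ 594.2 -266.4  150. ] yaw 71.3 led [ 594.9 -266.4  150.    70.9] w43.0 F [ 1.1  0.5 -1.5]
[-23.8, 11.0, -0.0] rz -0.264 rows 3
[-23.8, 11.0, 126.0] rz -0.264 rows 4
```

>>> jog_arm:
  commands:
    - [-12,6,0,0,0,-0.12]
    - [-24,11,0,0,0,-0.24]
    - [-24,11,0,0,0,-0.264]
    - [-24,11,0,0,0,-0.264]
    - [-24,11,35,0,0,-0.264]
    - [-24,11,70,0,0,-0.264]
    - [-24,11,100,0,0,-0.264]
    - [-24,11,115,0,0,-0.264]
    - [-24,11,122,0,0,-0.264]
    - [-24,11,126,0,0,-0.264]
    - [-24,11,126,0,0,-0.264]
    - [-24,11,126,0,0,-0.264]

```text
clock: 26.77
eef_pos: [598.4, -292.4, 25.9]
tcp_rot: [0.001, 0.732, 0.682, 0.001]
contact_force: [-0.3, -0.0, -1.8]
width: 42.9
```

>>> jog_arm:
  commands:
    - [0,0,1,0,0,0]
    - [0,3,1,0,0,0]
    - [0,5,1,0,0,0]
    - [0,7,1,0,0,0]
    - [0,9,1,0,0,0]
    - [0,9,1,0,0,0]

```text
clock: 27.27
eef_pos: [605.8, -293.5, 23.3]
tcp_rot: [-0.0, 0.732, 0.682, -0.0]
contact_force: [-1.1, -0.4, -1.3]
width: 42.7
```

>>> jog_arm:
  commands:
    - [0,2,0,0,0,0]
    - [0,2,1,0,0,0]
    - [0,1,2,0,0,0]
    - [0,1,3,0,0,0]
    - [0,1,3,0,0,0]

```text
clock: 27.68
eef_pos: [605.9, -293.6, 23.1]
tcp_rot: [-0.001, 0.732, 0.682, -0.001]
contact_force: [-8.4, 1.0, 13.6]
width: 42.7
```

>>> jog_arm:
  commands:
    - [0,0,0,0,0,0]
    - [0,0,0,0,0,0]
    - [0,0,0,0,0,0]
    - [0,0,-5,0,0,0]
    - [0,0,-20,0,0,0]
    - [0,0,-50,0,0,0]
    - [0,0,-90,0,0,0]
    - [0,0,-130,0,0,0]
    - [0,0,-130,0,0,0]
  jaw: 0.7

```text
clock: 28.43
eef_pos: [613.2, -294.6, 161.4]
tcp_rot: [0.008, 0.732, 0.681, 0.005]
contact_force: [0.6, 0.5, 1.2]
width: 60.0
```

```bash
echo "[607.5,-292.5,150,86]">led.json; python3 look.py 6 b; python3 plan.py -n 668,-75,150,8
```

```text
scene [137. 241.] 453 z41.2 ctr [ 429.3 -268.1] size [ 65. 119.] ang 49.5
scene [182. 260.] 143 z45.8 ctr [ 549.1 -211.2] size [  2. 124.] ang 85.9
scene [152. 286.] 258 z40.8 ctr [ 584.  -292.6] size [40. 36.] ang 88.5
scene [144. 313.] 216 z46.0 ctr [ 642.9 -332.4] size [52.  5.] ang 86.8
side [310. 272.] 276 z45.4 ctr [ 552.5 -212.3] size [  6. 184.] ang 87.0
side [342. 286.] 245 z42.2 ctr [ 605.1 -289. ] size [38. 77.] ang 84.2
side [282. 308.] 335 z41.7 ctr [ 441.7 -283.7] size [41. 68.] ang 88.0
scene [268. 271.] 611 z39.6 ctr [669.2 -73.7] size [45. 75.] ang 8.7
side [325. 222.] 299 z40.3 ctr [667.6 -74.1] size [42. 74.] ang 7.4
t28.5 meas [ 609.  -293.8  154.2] yaw 85.9 led [ 607.5 -292.5  150.    86. ] w59.7 F [-0.6 -0.1 -1.1]
[221.2, 45.2, -0.0] rz 1.361 rows 11
```

>>> jog_arm:
  commands:
    - [20,4,0,0,0,0.12]
    - [40,8,0,0,0,0.24]
    - [60,12,0,0,0,0.36]
    - [80,16,0,0,0,0.48]
    - [100,20,0,0,0,0.6]
    - [120,24,0,0,0,0.72]
    - [140,28,0,0,0,0.84]
    - [160,32,0,0,0,0.96]
    - [180,36,0,0,0,1.08]
    - [200,41,0,0,0,1.2]
    - [221,45,0,0,0,1.32]
    - [221,45,0,0,0,1.361]
  jaw: 0.85

```text
clock: 29.53
eef_pos: [668.0, -68.0, 149.0]
tcp_rot: [-0.003, 0.997, 0.071, -0.001]
contact_force: [-0.7, 1.5, 0.2]
width: 72.4
```

>>> jog_arm:
  commands:
    - [0,0,0,0,0,0]
    - [0,0,40,0,0,0]
    - [0,0,80,0,0,0]
    - [0,0,110,0,0,0]
    - [0,0,125,0,0,0]
    - [0,0,130,0,0,0]
    - [0,0,130,0,0,0]
    - [0,0,130,0,0,0]

```text
clock: 30.2
eef_pos: [668.1, -77.2, 20.9]
tcp_rot: [0.0, 0.998, 0.069, 0.0]
contact_force: [-0.1, 0.2, -0.1]
width: 72.4
```

>>> jog_arm:
  commands:
    - [0,0,0,0,0,0]
    - [0,0,0,0,0,0]
    - [0,0,0,0,0,0]
    - [0,0,0,0,0,0]
    - [0,0,0,0,0,0]
    - [0,0,0,0,0,0]
  jaw: 0

```text
clock: 30.7
eef_pos: [669.1, -76.5, 22.4]
tcp_rot: [0.0, 0.998, 0.069, 0.002]
contact_force: [-0.2, -0.5, 5.9]
width: 43.1
```

```bash
echo "[668,-75,20,8]">led.json; python3 plan.py 668,-75,150,8 523,-287.5,150,86
```

```text
t30.7 meas [669.1 -76.5  22.4] yaw 8.0 led [668 -75  20   8] w43.1 F [-0.2 -0.5  5.9]
[0.0, 0.0, -130.0] rz -0.000 rows 4
[-173.2, 190.3, -130.0] rz -1.361 rows 11
```

>>> jog_arm:
  commands:
    - [0,0,-40,0,0,0]
    - [0,0,-80,0,0,0]
    - [0,0,-115,0,0,0]
    - [-16,17,-130,0,0,-0.12]
    - [-32,35,-130,0,0,-0.24]
    - [-48,52,-130,0,0,-0.36]
    - [-64,70,-130,0,0,-0.48]
    - [-80,87,-130,0,0,-0.6]
    - [-96,105,-130,0,0,-0.72]
    - [-112,122,-130,0,0,-0.84]
    - [-128,140,-130,0,0,-0.96]
    - [-144,158,-130,0,0,-1.08]

```text
clock: 31.7
eef_pos: [545.6, -253.6, 150.0]
tcp_rot: [-0.0, 0.818, 0.575, -0.0]
contact_force: [-0.3, -0.6, -1.8]
width: 42.9
```

```bash
python3 - <<'E'
import numpy as np,json
c=np.radians(8);dx,dy=-144,158
json.dump([668+dx*np.cos(c)+dy*np.sin(c),-75+dx*np.sin(c)-dy*np.cos(c),150,8+np.degrees(1.08)],open("led.json","w"))
E
python3 plan.py 525,-288,150,86 525,-288,70,86
```

```text
t31.7 meas [ 545.6 -253.6  150. ] yaw 70.2 led [ 547.4 -251.5  150.    69.9] w42.9 F [-0.3 -0.6 -1.8]
[-42.0, -8.5, -0.0] rz -0.281 rows 3
[-42.0, -8.5, 80.0] rz -0.281 rows 2
```

>>> jog_arm:
  commands:
    - [-20,-4,0,0,0,-0.12]
    - [-42,-8,0,0,0,-0.24]
    - [-42,-8,0,0,0,-0.281]
    - [-42,-8,20,0,0,-0.281]
    - [-42,-8,40,0,0,-0.281]
    - [-42,-8,60,0,0,-0.281]
    - [-42,-8,75,0,0,-0.281]
    - [-42,-8,80,0,0,-0.281]
    - [-42,-8,80,0,0,-0.281]
    - [-42,-8,80,0,0,-0.281]

```text
clock: 32.53
eef_pos: [525.2, -289.4, 70.6]
tcp_rot: [0.0, 0.732, 0.682, 0.0]
contact_force: [0.2, 0.5, -2.1]
width: 42.9
```

```bash
python3 plan.py; python3 - <<'E'
from h import *
im,d=robot.camera("side");np.savez("side7.npz",im=im,d=d);cv2.imwrite("pics/s4.png",cv2.resize(im[240:345,250:390],(800,600),interpolation=cv2.INTER_CUBIC))
P=cloud("side",d)
m=(d>0)&(P[...,0]>470)&(P[...,0]<580)&(P[...,1]>-315)&(P[...,1]<-258)
q=P[m];print(np.histogram(q[:,2],bins=np.arange(0,150,10)))
k=(q[:,2]>55)&(q[:,2]<83);r=cv2.minAreaRect(q[k][:,:2].astype(np.float32));print(r)
E
```

```text
t32.5 meas [ 525.2 -289.4   70.6] yaw 85.9 led [ 525. -288.   70.   86.] w42.9 F [ 0.2  0.5 -2.1]
(array([ 32,   0,   0,  26,  22,   8,  31,  57, 205,  26,   3,   3,  10,
         8]), array([  0,  10,  20,  30,  40,  50,  60,  70,  80,  90, 100, 110, 120,
       130, 140]))
((518.7921142578125, -290.6910095214844), (48.268165588378906, 72.89129638671875), 84.81998443603516)
```

View pics/s4.png

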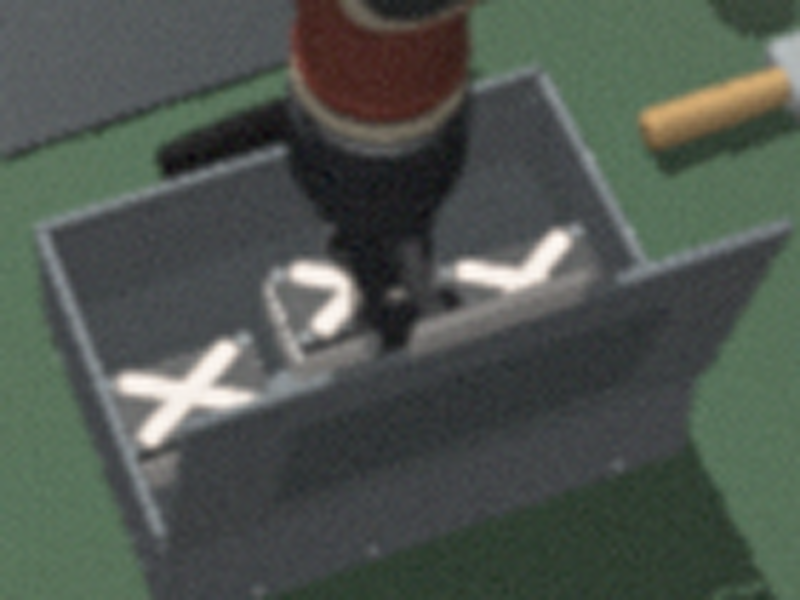

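A is at (190,390), B at (520,260), and C is held between them. Lowering carefully.

>>> jog_arm:
  commands:
    - [0,0,12,0,0,0]
    - [0,0,24,0,0,0]
    - [0,0,32,0,0,0]
    - [0,0,38,0,0,0]
    - [0,0,42,0,0,0]
    - [0,0,45,0,0,0]
    - [0,0,46,0,0,0]
    - [0,0,47,0,0,0]
    - [0,0,47,0,0,0]

```text
clock: 33.33
eef_pos: [525.2, -289.4, 23.6]
tcp_rot: [0.0, 0.732, 0.682, 0.0]
contact_force: [1.4, -0.3, -1.6]
width: 42.9
```

Free of contact down to 23.6 mm. Setting down and releasing.

>>> jog_arm:
  commands:
    - [0,0,1,0,0,0]
    - [0,0,2,0,0,0]
    - [0,0,2,0,0,0]

```text
clock: 33.58
eef_pos: [525.4, -289.5, 23.4]
tcp_rot: [0.001, 0.732, 0.682, -0.0]
contact_force: [-2.9, 1.6, 9.2]
width: 43.1
```

>>> jog_arm:
  commands:
    - [0,0,0,0,0,0]
    - [0,0,0,0,0,0]
    - [0,0,0,0,0,0]
    - [0,0,-5,0,0,0]
    - [0,0,-20,0,0,0]
    - [0,0,-50,0,0,0]
    - [0,0,-90,0,0,0]
    - [0,0,-130,0,0,0]
    - [0,0,-150,0,0,0]
    - [0,0,-179,0,0,0]
    - [0,0,-179,0,0,0]
  jaw: 0.7

```text
clock: 34.5
eef_pos: [528.4, -290.2, 206.8]
tcp_rot: [0.006, 0.732, 0.682, 0.002]
contact_force: [0.7, -0.0, 0.5]
width: 59.8
```

```bash
echo "[525,-288,200,86]">led.json; python3 look.py 8 b d; python3 plan.py -n 560,0,200,4; python3 - <<'E'
from h import *
for c in("scene","side"):
    d=np.load(c+"8.npz")["d"];P=cloud(c,d)
    m=(d>0)&(P[...,2]>118)&(P[...,2]<175)&(P[...,0]>540)&(P[...,0]<690)&(P[...,1]>180)&(P[...,1]<270)
    q=P[m]
    for x0 in range(540,690,10):
        k=(q[:,0]>=x0)&(q[:,0]<x0+10)
        if k.sum()>3: print(c,x0,k.sum(),"y",np.round(np.percentile(q[k][:,1],[5,50,95])),"z",np.round(np.percentile(q[k][:,2],[10,50,90])))
im=np.load("side8.npz")["im"];a=cv2.resize(im[85:175,160:280],(800,600),interpolation=cv2.INTER_CUBIC);cv2.imwrite("pics/d.png",a)
E
```

```text
scene [356. 161.] 461 z54.0 ctr [464.5 369.8] size [ 95. 119.] ang 20.7
scene [328. 172.] 272 z53.6 ctr [456.6 258.5] size [43. 76.] ang 4.5
scene [137. 259.] 1601 z40.9 ctr [ 499.2 -273.6] size [101. 215.] ang 80.1
scene [180. 257.] 174 z45.6 ctr [ 535.5 -210.4] size [  2. 154.] ang 86.1
scene [144. 313.] 219 z45.3 ctr [ 643.4 -329.6] size [61.  5.] ang 87.0
side [298. 276.] 184 z45.7 ctr [ 513.3 -208.8] size [  5. 117.] ang 86.5
side [311. 298.] 277 z42.1 ctr [ 521.1 -286.1] size [31. 71.] ang 85.7
side [282. 308.] 336 z41.7 ctr [ 441.7 -284.8] size [43. 68.] ang 87.2
t34.6 meas [ 525.5 -289.6  201.8] yaw 85.9 led [ 525 -288  200   86] w59.7 F [-0.1 -0.2 -0.5]
[289.7, 14.8, -0.0] rz 1.431 rows 12
scene 550 4 y [210. 211. 213.] z [118. 119. 121.]
scene 560 27 y [205. 215. 226.] z [122. 128. 129.]
scene 570 28 y [207. 215. 227.] z [123. 128. 129.]
scene 580 29 y [207. 217. 228.] z [125. 127. 129.]
scene 590 38 y [197. 225. 247.] z [126. 128. 131.]
scene 600 64 y [189. 210. 249.] z [125. 130. 132.]
scene 610 67 y [190. 210. 247.] z [123. 131. 133.]
scene 620 68 y [191. 198. 228.] z [120. 130. 136.]
scene 630 11 y [205. 216. 240.] z [141. 145. 146.]
scene 640 27 y [201. 209. 235.] z [142. 148. 151.]
scene 650 34 y [202. 210. 238.] z [148. 153. 155.]
scene 660 30 y [203. 213. 237.] z [154. 158. 162.]
scene 670 52 y [206. 222. 241.] z [158. 161. 163.]
side 590 9 y [232. 239. 248.] z [125. 130. 134.]
side 600 28 y [219. 238. 248.] z [124. 128. 133.]
side 610 35 y [212. 229. 248.] z [127. 130. 135.]
side 620 31 y [200. 223. 246.] z [129. 134. 137.]
side 630 37 y [204. 219. 240.] z [135. 141. 148.]
side 640 42 y [205. 219. 237.] z [143. 148. 153.]
side 650 41 y [203. 220. 240.] z [149. 154. 158.]
side 660 41 y [205. 218. 242.] z [153. 159. 163.]
side 670 13 y [207. 217. 237.] z [157. 160. 163.]
```

View pics/d.png

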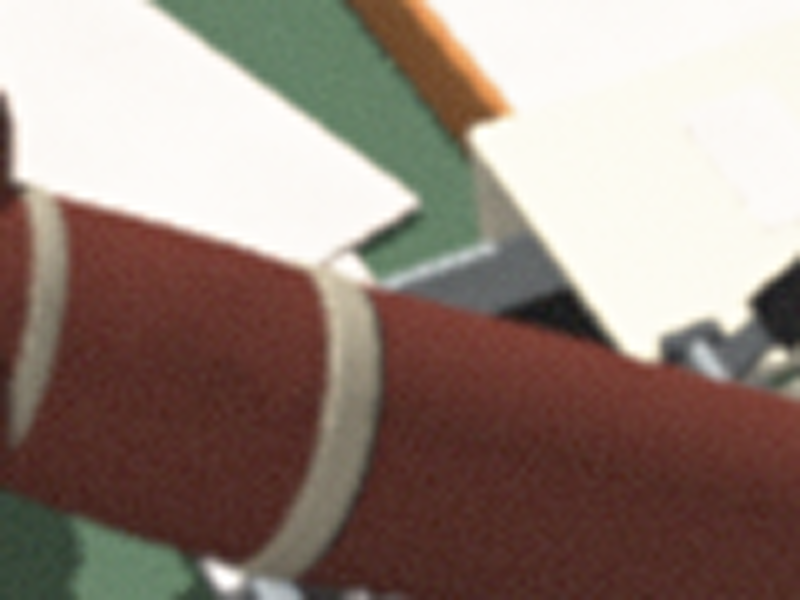

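All six are sorted: rejects at x≈442/521/605 in the box, all flat. The arm hides the drawer in this crop, but the scene cloud agrees. Now the lever: pad middle at about (655,221,155).

```bash
python3 plan.py 560,0,240,4; python3 plan.py 656,221,240,4 656,221,175,4 656,221,138,4
```

```text
t34.6 meas [ 525.5 -289.6  201.8] yaw 85.9 led [ 525 -288  200   86] w59.7 F [-0.1 -0.2 -0.5]
[289.7, 14.8, -40.0] rz 1.431 rows 12
t34.6 meas [ 525.5 -289.6  201.8] yaw 85.9 led [560.   0. 240.   4.] w59.7 F [-0.1 -0.2 -0.5]
[111.2, -213.8, -0.0] rz -0.000 rows 6
[111.2, -213.8, 65.0] rz -0.000 rows 2
[111.2, -213.8, 102.0] rz -0.000 rows 1
```

>>> jog_arm:
  commands:
    - [24,1,-20,0,0,0.12]
    - [48,2,-40,0,0,0.24]
    - [72,4,-40,0,0,0.36]
    - [97,5,-40,0,0,0.48]
    - [121,6,-40,0,0,0.6]
    - [145,7,-40,0,0,0.72]
    - [170,9,-40,0,0,0.84]
    - [194,10,-40,0,0,0.96]
    - [218,11,-40,0,0,1.08]
    - [242,12,-40,0,0,1.2]
    - [266,14,-40,0,0,1.32]
    - [290,15,-40,0,0,1.431]
  jaw: 0

```text
clock: 35.6
eef_pos: [559.6, -0.2, 238.6]
tcp_rot: [0.0, 0.999, 0.032, -0.002]
contact_force: [1.0, 0.8, 0.6]
width: -0.2
```

>>> jog_arm:
  commands:
    - [18,-36,0,0,0,0]
    - [37,-72,0,0,0,0]
    - [56,-107,0,0,0,0]
    - [74,-143,0,0,0,0]
    - [93,-179,0,0,0,0]
    - [111,-214,0,0,0,0]
    - [111,-214,0,0,0,0]
    - [111,-214,0,0,0,0]
    - [111,-214,30,0,0,0]
    - [111,-214,60,0,0,0]
    - [111,-214,65,0,0,0]
    - [111,-214,65,0,0,0]

```text
clock: 36.6
eef_pos: [654.5, 217.0, 171.9]
tcp_rot: [0.002, 0.999, 0.034, -0.004]
contact_force: [-0.1, 0.8, -0.5]
width: -0.2
```

```bash
echo "[656,221,175,4]">led.json; python3 plan.py; python3 look.py 9 d;  python3 - <<'E'
from h import *
a=[cv2.resize(np.load(c+"9.npz")["im"][y:y+105,x:x+140],(560,420),interpolation=cv2.INTER_CUBIC) for c,x,y in(("side",180,70),("scene",300,120))]
cv2.imwrite("pics/l1.png",cv2.resize(np.hstack(a),(800,300)))
E
```

```text
t36.6 meas [654.5 217.  171.9] yaw 3.8 led [656 221 175   4] w-0.2 F [-0.1  0.8 -0.5]
scene [355. 161.] 434 z53.8 ctr [460.8 368. ] size [ 91. 114.] ang 18.9
scene [328. 173.] 280 z53.7 ctr [456.9 258.4] size [43. 73.] ang 5.5
side [226. 143.] 248 z54.3 ctr [516.1 340. ] size [73. 49.] ang 5.9
side [205. 148.] 231 z54.0 ctr [446.8 350.8] size [40. 75.] ang 2.8
side [217. 166.] 243 z53.2 ctr [455.1 258.3] size [41. 74.] ang 3.3
```

View pics/l1.png

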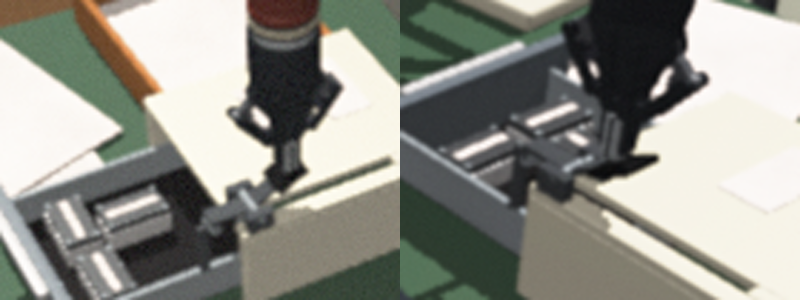

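The closed fingertips are just over the black pad and the three goods lie flat in the drawer. Pressing.

>>> jog_arm:
  commands:
    - [0,0,5,0,0,0]
    - [0,0,10,0,0,0]
    - [0,0,15,0,0,0]
    - [1,0,20,0,0,0]
    - [2,0,25,0,0,0]
    - [2,0,29,0,0,0]
    - [2,0,33,0,0,0]
    - [2,0,36,0,0,0]
    - [2,0,36,0,0,0]
    - [2,0,36,0,0,0]

```text
clock: 37.53
eef_pos: [659.2, 220.2, 141.1]
tcp_rot: [-0.0, 0.999, 0.034, 0.001]
contact_force: [-0.5, -0.9, 8.6]
width: 0.1
```

>>> jog_arm:
  commands:
    - [0,0,2,0,0,0]
    - [0,0,4,0,0,0]
    - [0,0,5,0,0,0]
    - [0,0,5,0,0,0]

```text
clock: 37.87
eef_pos: [659.2, 220.3, 140.8]
tcp_rot: [-0.0, 0.999, 0.034, 0.002]
contact_force: [-5.9, -4.1, 26.3]
width: -0.2
```

>>> jog_arm:
  commands:
    - [0,0,-20,0,0,0]
    - [0,0,-60,0,0,0]
    - [0,0,-100,0,0,0]
    - [-30,0,-106,0,0,0]
    - [-70,0,-106,0,0,0]
    - [-110,0,-106,0,0,0]
    - [-150,0,-106,0,0,0]
    - [-190,0,-106,0,0,0]
    - [-200,0,-106,0,0,0]
    - [-200,0,-106,0,0,0]

```text
clock: 38.7
eef_pos: [453.9, 205.8, 239.5]
tcp_rot: [0.001, 0.999, 0.036, -0.003]
contact_force: [0.3, 0.1, 0.8]
width: -0.3
```

```bash
echo "[458.5,207,240,4]">led.json; python3 plan.py; python3 - <<'E'
from h import *
for c in("scene","side"):
    im,d=robot.camera(c);P=cloud(c,d)
    m=(d>0)&(P[...,2]>118)&(P[...,2]<190)&(P[...,0]>540)&(P[...,0]<690)&(P[...,1]>195)&(P[...,1]<245)
    q=P[m]
    for x0 in range(540,690,10):
        k=(q[:,0]>=x0)&(q[:,0]<x0+10)
        if k.sum()>3: print(c,x0,k.sum(),"z",np.round(np.percentile(q[k][:,2],[10,50,90])))
    m=(d>0)&(P[...,2]>72)&(P[...,2]<92)&(P[...,0]>340)&(P[...,0]<420)&(P[...,1]>150)&(P[...,1]<450)
    print(c,"lip",cv2.minAreaRect(P[m][:,:2].astype(np.float32)),m.sum())
E
```

```text
t38.7 meas [453.9 205.8 239.5] yaw 4.2 led [458.5 207.  240.    4. ] w-0.3 F [0.3 0.1 0.8]
scene 550 7 z [119. 120. 120.]
scene 560 21 z [134. 141. 150.]
scene 570 45 z [137. 146. 149.]
scene 580 43 z [138. 143. 145.]
scene 590 49 z [130. 136. 140.]
scene 600 57 z [129. 132. 134.]
scene 610 60 z [127. 130. 133.]
scene 620 65 z [123. 128. 132.]
scene 630 29 z [125. 128. 130.]
scene 640 33 z [129. 130. 132.]
scene 650 54 z [128. 130. 133.]
scene 660 54 z [128. 131. 133.]
scene 670 51 z [128. 130. 132.]
scene 680 47 z [125. 129. 132.]
scene lip ((381.0513916015625, 302.45477294921875), (35.747032165527344, 261.2613830566406), 4.499172687530518) 679
side 560 33 z [134. 142. 149.]
side 570 17 z [143. 146. 150.]
side 580 17 z [135. 138. 144.]
side 590 23 z [130. 134. 139.]
side 600 35 z [128. 129. 133.]
side 610 36 z [125. 129. 133.]
side 620 29 z [127. 129. 132.]
side 630 22 z [121. 127. 132.]
side 640 36 z [124. 129. 134.]
side 650 33 z [126. 130. 133.]
side 660 32 z [126. 129. 132.]
side 670 32 z [126. 132. 134.]
side 680 9 z [125. 128. 133.]
side lip ((379.3898620605469, 301.222412109375), (30.119922637939453, 264.5104675292969), 4.290894031524658) 504
```

Lever is pressed flat (pad at 130). Now to the drawer lip: outer face at about (367,299), z 80.

```bash
python3 plan.py 334,297,240,4.2 334,297,80,4.2;  python3 plan.py -n 345,297.8,80,4.2 541,312.2,80,4.2
```

```text
t38.8 meas [458.9 206.1 240. ] yaw 4.0 led [458.5 207.  240.    4. ] w0.3 F [ 0.5 -0.2  0.2]
[-117.9, -98.5, -0.0] rz -0.003 rows 4
[-117.9, -98.5, 160.0] rz -0.003 rows 4
t38.8 meas [458.9 206.1 240. ] yaw 4.0 led [334.  297.   80.    4.2] w0.3 F [ 0.5 -0.2  0.2]
[11.0, 0.0, -0.0] rz -0.000 rows 1
[207.6, 0.0, -0.0] rz -0.000 rows 5
```

>>> jog_arm:
  commands:
    - [-30,-25,0,0,0,0]
    - [-60,-50,0,0,0,0]
    - [-90,-75,0,0,0,0]
    - [-118,-98,0,0,0,0]
    - [-118,-98,0,0,0,0]
    - [-118,-98,0,0,0,0]
    - [-118,-98,40,0,0,0]
    - [-118,-98,80,0,0,0]
    - [-118,-98,120,0,0,0]
    - [-118,-98,145,0,0,0]
    - [-118,-98,160,0,0,0]
    - [-118,-98,160,0,0,0]

```text
clock: 39.8
eef_pos: [335.3, 293.6, 76.7]
tcp_rot: [0.003, 0.999, 0.033, -0.002]
contact_force: [0.0, -0.1, -0.8]
width: 0.1
```

>>> jog_arm:
  commands:
    - [0,0,0,0,0,0]
    - [6,0,0,0,0,0]
    - [12,0,0,0,0,0]
    - [20,0,0,0,0,0]
    - [26,0,0,0,0,0]
    - [32,0,0,0,0,0]
    - [38,0,0,0,0,0]
    - [44,0,0,0,0,0]
    - [50,0,0,0,0,0]
    - [56,0,0,0,0,0]

```text
clock: 40.63
eef_pos: [390.6, 299.8, 80.4]
tcp_rot: [0.0, 0.999, 0.035, -0.0]
contact_force: [-2.6, -0.2, 2.2]
width: -0.1
```

>>> jog_arm:
  commands:
    - [8,0,0,0,0,0]
    - [16,0,0,0,0,0]
    - [24,0,0,0,0,0]
    - [32,0,0,0,0,0]
    - [40,0,0,0,0,0]
    - [48,0,0,0,0,0]
    - [56,0,0,0,0,0]
    - [64,0,0,0,0,0]
    - [72,0,0,0,0,0]
    - [80,0,0,0,0,0]
    - [88,0,0,0,0,0]
    - [96,0,0,0,0,0]

```text
clock: 41.63
eef_pos: [486.7, 306.6, 80.3]
tcp_rot: [-0.0, 0.999, 0.035, -0.0]
contact_force: [-2.7, 0.9, 1.1]
width: -0.0
```

>>> jog_arm:
  commands:
    - [7,0,0,0,0,0]
    - [14,0,0,0,0,0]
    - [21,0,0,0,0,0]
    - [28,0,0,0,0,0]
    - [35,0,0,0,0,0]
    - [40,0,0,0,0,0]
    - [44,0,0,0,0,0]
    - [47,0,0,0,0,0]
    - [50,0,0,0,0,0]
    - [50,0,0,0,0,0]

```text
clock: 42.47
eef_pos: [536.9, 309.4, 80.2]
tcp_rot: [0.0, 0.999, 0.034, 0.001]
contact_force: [-0.5, 0.1, -0.4]
width: -0.2
```

>>> jog_arm:
  commands:
    - [2,0,0,0,0,0]
    - [4,0,0,0,0,0]
    - [6,0,0,0,0,0]
    - [8,0,0,0,0,0]
    - [8,0,0,0,0,0]

```text
clock: 42.88
eef_pos: [541.4, 309.7, 80.2]
tcp_rot: [0.001, 0.999, 0.035, -0.003]
contact_force: [-6.5, 0.0, 4.8]
width: 0.2
```

>>> jog_arm:
  commands:
    - [2,0,0,0,0,0]
    - [4,0,0,0,0,0]
    - [5,0,0,0,0,0]
    - [5,0,0,0,0,0]

```text
clock: 43.22
eef_pos: [541.6, 309.7, 80.1]
tcp_rot: [0.003, 0.999, 0.035, -0.008]
contact_force: [-15.5, -2.3, 10.5]
width: -0.2
```

The drawer stopped hard at the home position (15 N, no motion). I'll retreat, check it, and plan the lid arc.

>>> jog_arm:
  commands:
    - [-20,0,0,0,0,0]
    - [-60,0,0,0,0,0]
    - [-80,0,-20,0,0,0]
    - [-80,0,-60,0,0,0]
    - [-80,0,-100,0,0,0]
    - [-80,0,-140,0,0,0]
    - [-80,0,-180,0,0,0]
    - [-80,0,-220,0,0,0]
    - [-80,0,-240,0,0,0]
    - [-80,0,-240,0,0,0]

```text
clock: 44.05
eef_pos: [472.6, 306.7, 327.0]
tcp_rot: [-0.004, 0.999, 0.034, 0.007]
contact_force: [0.6, 0.4, -0.4]
width: -0.1
```

```bash
echo "[469,306.7,320,4]">led.json; python3 - <<'E'
from h import *
for c in("scene","side"):
    im,d=robot.camera(c);P=cloud(c,d);np.savez(c+"10.npz",im=im,d=d)
    m=(d>0)&(P[...,2]>72)&(P[...,2]<92)&(P[...,0]>500)&(P[...,0]<584)&(P[...,1]>170)&(P[...,1]<460)
    print(c,"lip",cv2.minAreaRect(P[m][:,:2].astype(np.float32)),m.sum())
    m=(d>0)&(P[...,2]>92)&(P[...,2]<285)&(P[...,0]>380)&(P[...,0]<660)&(P[...,1]>-440)&(P[...,1]<-350)
    q=P[m]
    for z0 in range(100,280,20):
        k=abs(q[:,2]-z0)<6
        if k.sum()>5: print(c,"lid z",z0,"y med@",np.round(np.median(q[k][:,0])),np.round(np.median(q[k][:,1]),1),k.sum())
    print(np.percentile(q[:,2],99.5), q[q[:,2]>262].mean(0))
E
python3 plan.py -n 500,0,320,-4
```

```text
scene lip ((564.3922729492188, 289.6963806152344), (9.726144790649414, 209.580322265625), 9.023448944091797) 43
scene lid z 100 y med@ 588.0 -382.8 60
scene lid z 120 y med@ 582.0 -386.6 66
scene lid z 140 y med@ 584.0 -391.1 66
scene lid z 160 y med@ 571.0 -394.7 69
scene lid z 180 y med@ 573.0 -398.9 71
scene lid z 200 y med@ 586.0 -403.8 78
scene lid z 220 y med@ 576.0 -407.3 78
scene lid z 240 y med@ 573.0 -413.2 144
scene lid z 260 y med@ 545.0 -414.5 44
272.1074358415891 [ 519.52361837 -416.4743407   269.3722302 ]
side lip ((565.9771728515625, 316.16998291015625), (35.49322509765625, 263.8563537597656), 0.021744340658187866) 440
side lid z 100 y med@ 517.0 -384.7 128
side lid z 120 y med@ 504.0 -389.5 131
side lid z 140 y med@ 504.0 -393.6 126
side lid z 160 y med@ 509.0 -398.2 144
side lid z 180 y med@ 504.0 -401.8 152
side lid z 200 y med@ 509.0 -406.7 164
side lid z 220 y med@ 501.0 -409.2 173
side lid z 240 y med@ 504.0 -412.9 249
side lid z 260 y med@ 512.0 -417.9 56
273.295493698242 [ 510.49200466 -417.81031742  269.53242323]
t44.1 meas [470.3 304.8 321.2] yaw 3.9 led [469.  306.7 320.    4. ] w-0.2 F [-0.3 -0.4 -0.7]
[9.5, 308.1, -0.0] rz 0.140 rows 8
```

```bash
python3 - <<'E'
import numpy as np
# tool yaw -4: tool x=u, tool y=-v, tool z=-z ; print absolute (v,z_tcp) path, and relative to start v=-85,z=237
path=[(-85,320),(-85,237)]
for t in [1.785,1.7,1.6,1.5,1.4,1.3,1.2,1.1,1.0,.9,.8,.7,.6,.5,.4,.3,.2,.12,.06,0,-.02]:
    s=150+12*(1.8-t)/1.8
    if t>np.pi/2:
        zt=237; v=193*np.cos(t)-6*np.sin(t)-11
        v=max(v, -1e9)
    else:
        C=s*np.array([np.cos(t),np.sin(t)])+6*np.array([-np.sin(t),np.cos(t)])
        v=C[0]-11; zt=min(237,80.5+C[1]+11)
    path.append((v,zt))
    print(t,"ty %.0f tz %.0f"%(-(v+85),237-zt))
E
python3 plan.py 500,0,320,-4 510.5,-459,320,-4 510.5,-459,237,-4
```

```text
1.785 ty -27 tz 0
1.7 ty -43 tz 0
1.6 ty -62 tz 0
1.5 ty -79 tz 0
1.4 ty -94 tz 0
1.3 ty -109 tz 0
1.2 ty -124 tz 0
1.1 ty -139 tz 5
1.0 ty -153 tz 12
0.9 ty -166 tz 20
0.8 ty -179 tz 29
0.7 ty -190 tz 40
0.6 ty -201 tz 51
0.5 ty -210 tz 64
0.4 ty -218 tz 78
0.3 ty -225 tz 92
0.2 ty -230 tz 108
0.12 ty -233 tz 120
0.06 ty -235 tz 130
0 ty -236 tz 140
-0.02 ty -236 tz 143
t44.1 meas [470.3 304.8 321.2] yaw 3.9 led [469.  306.7 320.    4. ] w-0.2 F [-0.3 -0.4 -0.7]
[9.5, 308.1, -0.0] rz 0.140 rows 8
[-12.0, 766.7, -0.0] rz 0.140 rows 12
[-12.0, 766.7, 83.0] rz 0.140 rows 2
```

>>> jog_arm:
  commands:
    - [1,38,0,0,0,0.05]
    - [2,77,0,0,0,0.1]
    - [4,115,0,0,0,0.14]
    - [5,154,0,0,0,0.14]
    - [6,192,0,0,0,0.14]
    - [7,231,0,0,0,0.14]
    - [8,270,0,0,0,0.14]
    - [9,308,0,0,0,0.14]
    - [9,308,0,0,0,0.14]

```text
clock: 44.9
eef_pos: [499.0, -12.9, 318.1]
tcp_rot: [0.004, 0.999, -0.044, -0.002]
contact_force: [-0.3, -0.7, -1.0]
width: 0.1
```

>>> jog_arm:
  commands:
    - [4,40,0,0,0,0]
    - [8,80,0,0,0,0]
    - [12,120,0,0,0,0]
    - [15,160,0,0,0,0]
    - [19,200,0,0,0,0]
    - [22,240,0,0,0,0]
    - [26,280,0,0,0,0]
    - [30,320,0,0,0,0]
    - [34,360,0,0,0,0]
    - [38,400,0,0,0,0]
    - [42,440,0,0,0,0]
    - [42,457,0,0,0,0]

```text
clock: 45.9
eef_pos: [505.5, -467.0, 316.4]
tcp_rot: [0.001, 0.999, -0.039, -0.003]
contact_force: [-0.1, -0.3, -1.2]
width: 0.2
```

>>> jog_arm:
  commands:
    - [0,0,0,0,0,0]
    - [0,0,0,0,0,0]
    - [0,0,30,0,0,0]
    - [0,0,60,0,0,0]
    - [0,0,83,0,0,0]
    - [0,0,83,0,0,0]
    - [0,0,83,0,0,0]

```text
clock: 46.48
eef_pos: [509.1, -457.8, 235.9]
tcp_rot: [-0.002, 0.999, -0.034, -0.001]
contact_force: [0.1, -0.6, 0.5]
width: -0.4
```

```bash
echo "[510.5,-459,237,-4]">led.json; python3 plan.py; python3 - <<'E'
from h import *
im,d=robot.camera("side");i2,_=robot.camera("scene")
a=cv2.resize(im[200:350,230:430],(533,400));b=cv2.resize(i2[60:360,20:220],(267,400))
cv2.imwrite("pics/lid1.png",np.hstack([a,b]))
E
```

```text
t46.5 meas [ 509.1 -457.8  235.9] yaw -3.9 led [ 510.5 -459.   237.    -4. ] w-0.4 F [ 0.1 -0.6  0.5]
```

View pics/lid1.png

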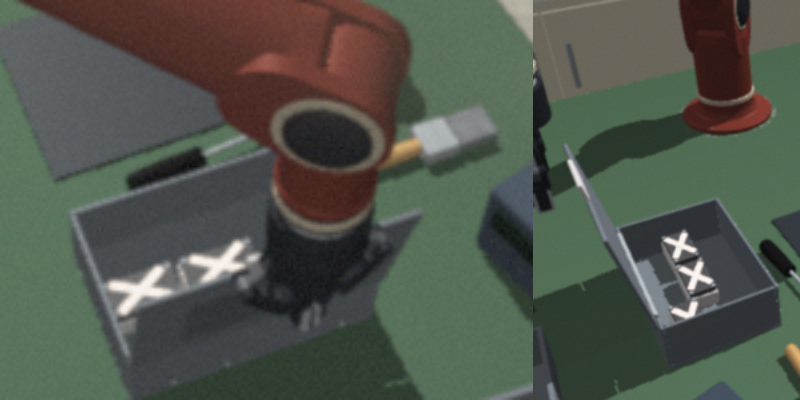

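The tool is behind the lid and the three rejects (X) lie flat in a row. Starting the push.

>>> jog_arm:
  commands:
    - [0,-12,0,0,0,0]
    - [0,-22,0,0,0,0]
    - [0,-28,0,0,0,0]
    - [0,-36,0,0,0,0]
    - [0,-44,0,0,0,0]
    - [0,-52,0,0,0,0]
    - [0,-60,0,0,0,0]
    - [0,-68,0,0,0,0]
    - [0,-76,0,0,0,0]
    - [0,-84,0,0,0,0]
    - [0,-92,0,0,0,0]
    - [0,-100,0,0,0,0]

```text
clock: 47.58
eef_pos: [515.6, -359.8, 236.8]
tcp_rot: [-0.0, 0.999, -0.036, -0.0]
contact_force: [-0.1, -2.3, -0.3]
width: 0.2
```

>>> jog_arm:
  commands:
    - [0,-9,0,0,0,0]
    - [0,-17,0,0,0,0]
    - [0,-24,0,0,0,0]
    - [0,-32,2,0,0,0]
    - [0,-39,5,0,0,0]
    - [0,-46,8,0,0,0]
    - [0,-53,12,0,0,0]
    - [0,-60,16,0,0,0]
    - [0,-66,20,0,0,0]
    - [0,-73,24,0,0,0]
    - [0,-79,29,0,0,0]
    - [0,-85,34,0,0,0]

```text
clock: 48.58
eef_pos: [521.9, -275.2, 202.7]
tcp_rot: [0.0, 0.999, -0.036, -0.0]
contact_force: [-0.6, -1.2, 0.3]
width: -0.2
```

>>> jog_arm:
  commands:
    - [0,-5,6,0,0,0]
    - [0,-11,11,0,0,0]
    - [0,-16,17,0,0,0]
    - [0,-21,23,0,0,0]
    - [0,-25,30,0,0,0]
    - [0,-29,37,0,0,0]
    - [0,-33,44,0,0,0]
    - [0,-37,51,0,0,0]
    - [0,-40,58,0,0,0]

```text
clock: 49.33
eef_pos: [524.7, -235.4, 144.5]
tcp_rot: [0.0, 0.999, -0.035, -0.0]
contact_force: [-1.0, -0.4, 1.5]
width: 0.2
```

>>> jog_arm:
  commands:
    - [0,-2,5,0,0,0]
    - [0,-4,10,0,0,0]
    - [0,-5,15,0,0,0]
    - [0,-6,19,0,0,0]
    - [0,-7,23,0,0,0]
    - [0,-8,27,0,0,0]
    - [0,-9,31,0,0,0]
    - [0,-10,35,0,0,0]
    - [0,-10,38,0,0,0]
    - [0,-11,41,0,0,0]

```text
clock: 50.17
eef_pos: [525.6, -225.0, 104.0]
tcp_rot: [0.0, 0.999, -0.036, 0.0]
contact_force: [0.4, 0.2, 1.5]
width: 0.1
```

>>> jog_arm:
  commands:
    - [0,0,1,0,0,0]
    - [0,0,3,0,0,0]
    - [0,0,4,0,0,0]
    - [0,0,6,0,0,0]
    - [0,0,7,0,0,0]
    - [0,0,9,0,0,0]
    - [0,0,10,0,0,0]
    - [0,0,10,0,0,0]

```text
clock: 50.83
eef_pos: [525.7, -224.6, 97.4]
tcp_rot: [0.0, 0.999, -0.035, 0.0]
contact_force: [-5.2, 3.3, 19.6]
width: -0.2
```

Stopped at TCP 97.4 mm with 20 N. The predicted height for a shut lid is 97.5. I'll rise and verify everything.

>>> jog_arm:
  commands:
    - [0,0,-10,0,0,0]
    - [0,0,-40,0,0,0]
    - [0,0,-80,0,0,0]
    - [0,0,-120,0,0,0]
    - [0,20,-160,0,0,0]
    - [-30,-20,-190,0,0,0]
    - [-60,-60,-190,0,0,0]
    - [-80,-100,-190,0,0,0]
    - [-80,-140,-190,0,0,0]
    - [-80,-180,-190,0,0,0]
    - [-80,-200,-190,0,0,0]
    - [-80,-200,-190,0,0,0]

```text
clock: 51.83
eef_pos: [459.7, -9.6, 285.0]
tcp_rot: [-0.003, 1.0, -0.028, 0.001]
contact_force: [0.0, 0.5, -0.3]
width: 0.2
```

```bash
python3 - <<'E'
from h import *
s=robot.get_state();print(s["clock"],s["eef_pos"],s["contact_force"])
for c in("scene","side"):
    im,d=robot.camera(c);P=cloud(c,d);cv2.imwrite(f"pics/end_{c}.png",cv2.resize(im,(800,600)))
    m=(d>0)&(P[...,2]>60)&(P[...,2]<130)&(P[...,0]>400)&(P[...,0]<640)&(P[...,1]>-370)&(P[...,1]<-190)
    q=P[m];A=np.c_[q[:,:2]-[520,-290],np.ones(len(q))];k=np.linalg.lstsq(A,q[:,2],rcond=None)[0];print(c,"lid plane slope/z",k.round(3),np.percentile(q[:,2],[5,50,95]).round(1))
    m=(d>0)&(P[...,2]>74)&(P[...,2]<90)&(P[...,0]>500)&(P[...,0]<581)&(P[...,1]>170)&(P[...,1]<460)
    q=P[m]
    if len(q)>9: print(c,"lip",len(q),np.percentile((q-[583,315,0])@np.array([.9973,.073,0]),[5,50,95]).round(1))
E
```

```text
51.8333 [459.68516682  -9.64854662 284.9667461 ] [ 0.03747016  0.52074593 -0.25104391]
scene lid plane slope/z [-1.0000e-03  1.0000e-03  8.7496e+01] [85.3 87.5 89.9]
scene lip 31 [-29.  -24.7 -11.5]
side lid plane slope/z [6.0000e-03 1.0000e-03 8.7245e+01] [82.9 87.4 91.6]
side lip 18 [-16.7 -13.9 -11.2]
```

View pics/end_scene.png

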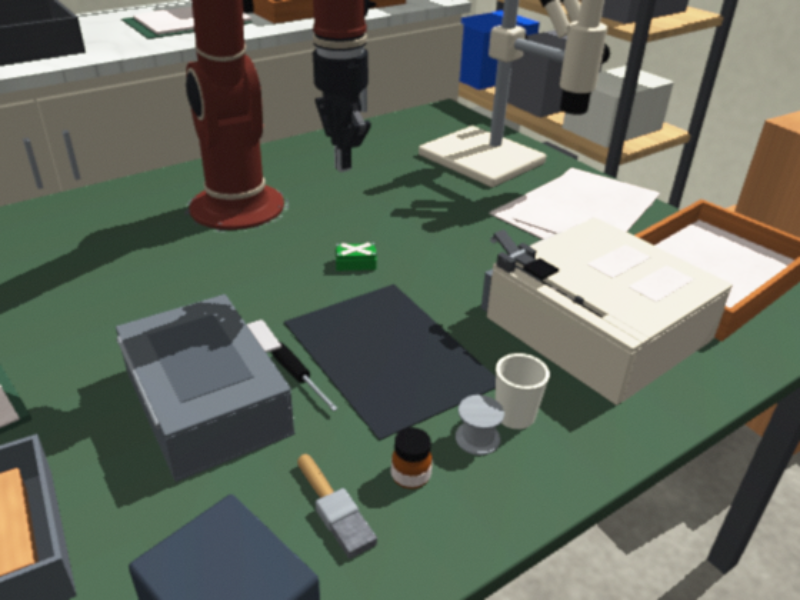

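View pics/end_side.png

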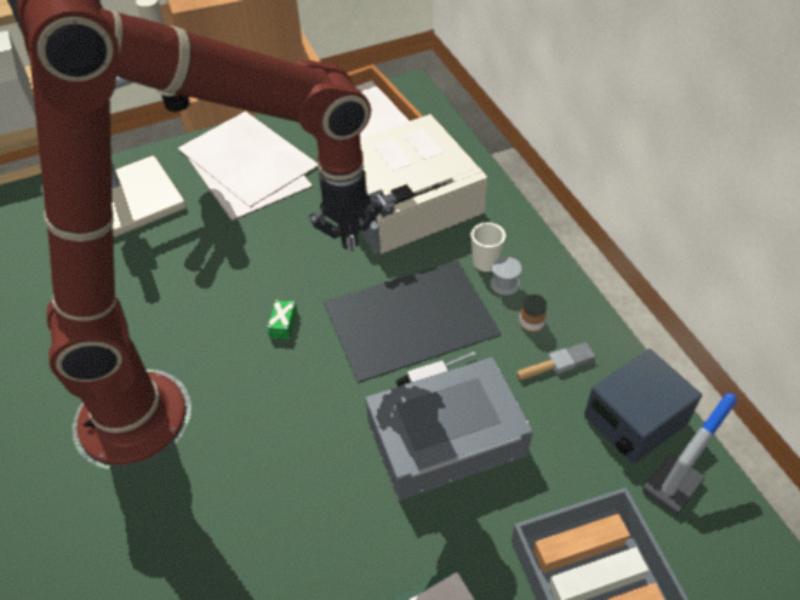

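The final views show an empty mat, the lid level and shut at (205,380), the drawer in at (490,285), and the bystanders and green block where they were. Signing off.

```bash
python3 -c "
from rig import robot
print(robot.sign_off())"
```

```text
the job is handed in; nothing more can be done
None
```

The job is done and handed in, after about 52 s of robot time. All three rejects (X strips) are in the reject box and all three good modules (single strip) are flat in the drawer. I then pressed the lever, pushed the drawer home and lowered the lid until it shut.

**Last checks:**
- **Reject box:** before I closed the lid, the three rejects lay flat in a row. The shut lid measures level at 87.4 mm, which is the shut height.
- **Drawer:** the three good modules measured flat, none on another, just before I pressed the lever. They can't be seen now that the drawer is shut.
- **Lever:** its pad is level at 130 mm, so fully pressed.
- **Drawer position:** it stopped hard at 15 N. One camera puts the lip 29 mm in front of the cabinet, which is home. The other camera's reading (about 17 mm) came from only 18 points and doesn't confirm it.
- **Rest of the bench:** the mat is empty, and the other items and the green X block look unmoved.

**One mishap:** while placing the third good module, the gripper's knuckles pressed on the cabinet front. The force read about 22 N in each of x and z, some 32 N in all, against the 40 N limit. I backed off, turned the module 90° and placed it without further trouble.

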